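# Weigh and sort a full and an empty cartridge

## Robot

A 7-joint arm with a two-finger parallel gripper is mounted at the origin on the work surface; the furniture and walls round the work are solid. World frame = base frame: x ahead of the robot, y to its left, z up, the work surface at z = 0. Lengths are in m, angles in rad, forces in N, time in s.
With the tool pointing down it reaches from about 0.4 to 0.85 m from the base axis. Payload 10.4 kg.
Tool frame: the origin (TCP) lies at the very end of the fingers, on their centre line; the grasp point (between the pads) lies 19 mm behind it; z points along the fingers, y is the direction in which the jaws open and shut (so a half turn about z gives the same grasp; the last joint's range is limited). The gripper opens to 87 mm and grips with 3 to 60 N. Pads are 19 mm wide; open, the fingers measure 117 mm over their backs; the gripper's body (75 mm by 190 mm) begins 51 mm behind the grasp point.
Start: joints at [-1.253, 0.332, -0.065, 1.46, 0.022, 1.35, -0.088], TCP at [0.209, 0.589, 0.223] pointing down, gripper open.
Joint ranges: [-2.6, 2.6], [-0.5, 2.12], [-1.47, 1.34], [0.16, 2.42], [-1.27, 4.41], [0.06, 2.06], [-2.6, 2.6]. Speed limits (rad/s): [2.22, 2.22, 2.79, 2.79, 3.14, 3.14, 3.14].

## Interface

Orientations are given as a unit quaternion [x, y, z, w].
In Python, from bench import read_state, camera, close_job gives the robot as it stands.
- The arm moves only by the shell command python3 -m inch 'ROWS' [OPENING] [FORCE]. ROWS is JSON, a list of rows, each a list of 6 numbers: the shift along the tool's x, y, z as a fraction of full scale, then the turn, a rotation vector about the tool's x, y, z as a fraction of full scale. In form: [[tx, ty, tz, ax, ay, az], ...]. A call has 1 to 5 rows; each row shifts and turns the commanded pose from where the row before left it, along the tool's axes as they then stand; what a row does not reach is not made up. Full scale, the value 1, is 0.04 m for a shift and 120 degrees for a turn. A row lasts 1/8 s, in which the tool goes at most 62.5 mm and 10.7 degrees, less where a joint would pass 70% of its speed; a pose out of reach is approached as far as the arm can. A call with a number of a shift or a turn outside -1 to 1 is refused whole. A call with a gripper value outside its range is refused whole. OPENING is the opening, from -1 (shut) to 1 (fully open), so that 0 is half open, set as the call begins (- or left out, the last holds). The fingers move at their own pace and stop on an object; FORCE is the grip in N (left out, the last holds). Time passes only in rows, so rows that do not move let the fingers close. It gives the time, the measured TCP pose, the force and the opening at its end, in the units of the state.
- read_state(): the state, without advancing time (a new reading comes with each control period).
- camera(name): name is "scene" or "top" or "wrist"; returns a dict with "img" (384x512x3 uint8, red, green, blue), "depth" (384x512 float32, m along the optical axis (not along the pixel's ray), 0 where there is no reading), "fx", "fy", "cx", "cy" (pixels), "position" and "orientation" of the camera in the world; the wrist camera has in their place "tool_from_camera" (4x4, takes a point from camera to tool coordinates, whose origin is the TCP and whose axes are the flange's). Camera axes: x right, y down, z forward; pixel columns grow to the right and rows downward; lengths in m; the calibration is good to about 2 mm. A picture is of the moment at which its call begins: read the wrist's pose just before it.
- close_job(): hands the job in, once; it reports no verdict.
The state is a dict: "time": time; "joint_positions": joint angles; "joint_vel": joint speeds; "joint_torque": joint torques, N m; "ee_pos": TCP position; "eef_rot": TCP orientation; "ft_force": force on the tool from outside, world axes, zero at the start; "torque": the same for the moment, N m; "width": finger opening in m.
Only numpy, scipy, OpenCV 4.12 (cv2) and the standard library are available. Lean on these libraries where they do the work, as an engineer would, in place of code of your own. Each camera call takes 0.05 s, during which the arm holds its last target.

## Task

One of the two look-alike cartridges is full, the other empty. Stand one of them upright on the pan of the check balance, slide it outward, still upright, along the pan until it presses lightly on the sprung pad of the end stop, and let go of it to see whether the beam stays down (full) or swings back up (empty); the balance is delicate, so never push on the pad with more than about 6 N or on the rest of the balance with more than about 15 N. Then stand the full cartridge in the round dish and the empty one in the square dish, keeping both upright, and leave the timer, the vial and the small bottle where they are.

Things in the scene. Friction and masses are not known exactly. Their poses are not given: they have to be found in the camera images.
- cartridge_1: first cartridge: sealed upright cylinder of grey plastic with a white cap and two thin steel bands, 32 mm diameter, 80 mm tall; origin at the centre of its underside, z up along its axis. Grip it anywhere on its body. Full and empty ones look alike: an empty one weighs about 60 g, a full one about 205 g
- cartridge_2: second cartridge, looks the same as the first: same size and origin; either of the two may be the full one
- balance: grey check balance, fixed to the table: base plate 75 x 250 mm, two cheeks that carry the beam's pivot 55 mm above the table; origin on the table under the pivot. The beam runs along its y axis: pan on the -y side, dark steel counterweight on the +y side. A white dial with a pointer stands above the pivot, up to 127 mm high
- end_stop (a point): point on the beam 30 mm above the pan, where the end stop's pad face is on average (145 mm outward, -y, of the pivot). Round rubber pad, 15 mm diameter, facing the pivot (+y), on a spring of 4 N/mm with 4 mm of travel, then hard; steel bracket behind, 43 mm above the pan. The stop is adjustable, its setting not measured: the pad face really is up to 18 mm nearer or farther along y; find it by touch
- pan (a point): middle of the pan's top face, 110 mm from the pivot toward the balance's -y, about 64 mm above the table when level; moves with the beam. The pan is a flat steel plate, 60 mm wide (x) and 110 mm long (y), with 2 to 4 mm high lips along its two long sides only; its y axis runs along the beam, -y outward to the end stop
- beam (a joint): tilt of the beam, rad, free between stops at -0.07 (pan fully up, 8 mm above level; so it stands when unloaded) and +0.07 (pan fully down). It takes about 1.2 N on the pan to bring it down: a full cartridge standing at the end stop holds it down, an empty one is lifted to the upper stop. When taking a cartridge off, draw it back from the pad a little before lifting, so that it does not jam
- round_dish: round shallow aluminium dish fixed to the table, 70 mm diameter, rim 12 mm high, inner floor 4 mm above the table and 64 mm across; origin at the centre of its underside. Place of the full cartridge
- square_dish: square shallow aluminium dish fixed to the table, 70 x 70 mm, rim 12 mm high, inner floor 4 mm above the table and 62 mm across; origin at the centre of its underside. Place of the empty cartridge
- timer: bystander: bench timer lying on its back, 66 x 60 x 20 mm; origin at the centre of its underside
- vial: bystander: clear glass vial with a cap, 27 mm diameter, 60 mm tall; origin at the centre of its underside
- small_bottle: bystander: small white bottle with a cap, 38 mm diameter, 70 mm tall; origin at the centre of its underside
There are look-alikes about, which are no part of the job. What is shaped like the square_dish but brown is not meant.

How it is judged:
On the way, in this order (a step that is already met when the one before it is completed fails the run):
1. a cartridge stands upright on the pan and presses on the pad of the end stop with more than 1 N (((z of cartridge_1 in the frame of pan between -0.006 and 0.006 m and horizontal distance between cartridge_1 and pan below 0.05 m and contact force between cartridge_1 and balance above 0.3 N and angle between cartridge_1's own z axis and vertical below 0.12 rad and contact force between cartridge_1 and stop_pad above 1 N) or (z of cartridge_2 in the frame of pan between -0.006 and 0.006 m and horizontal distance between cartridge_2 and pan below 0.05 m and contact force between cartridge_2 and balance above 0.3 N and angle between cartridge_2's own z axis and vertical below 0.12 rad and contact force between cartridge_2 and stop_pad above 1 N))), for 0.1 s.
2. the cartridge stands on the pan by itself, untouched, with the beam at rest (((z of cartridge_1 in the frame of pan between -0.006 and 0.006 m and horizontal distance between cartridge_1 and pan below 0.05 m and contact force between cartridge_1 and balance above 0.3 N and angle between cartridge_1's own z axis and vertical below 0.12 rad and contact force between cartridge_1 and the fingers below 0.05 N and contact force between cartridge_1 and the arm below 0.05 N and linear speed of cartridge_1 below 0.02 m/s and velocity of joint beam between -0.05 and 0.05 rad/s) or (z of cartridge_2 in the frame of pan between -0.006 and 0.006 m and horizontal distance between cartridge_2 and pan below 0.05 m and contact force between cartridge_2 and balance above 0.3 N and angle between cartridge_2's own z axis and vertical below 0.12 rad and contact force between cartridge_2 and the fingers below 0.05 N and contact force between cartridge_2 and the arm below 0.05 N and linear speed of cartridge_2 below 0.02 m/s and velocity of joint beam between -0.05 and 0.05 rad/s))), for 0.3 s.
At the end, for the whole second after the job is handed in: the full cartridge stands upright (within 0.1 rad) and at rest in the round dish, within 30 mm of its centre, the dish carrying more than 1.2 N; the empty one stands likewise in the square dish, the dish carrying 0.3 to 1.2 N (((contact force between cartridge_1 and round_dish above 1.2 N and horizontal distance between cartridge_1 and round_dish below 0.03 m and angle between each of cartridge_1, cartridge_2's own z axis and vertical below 0.1 rad and linear speed of each of cartridge_1, cartridge_2 below 0.02 m/s and contact force between cartridge_2 and square_dish between 0.3 and 1.2 N and horizontal distance between cartridge_2 and square_dish below 0.03 m) or (contact force between cartridge_2 and round_dish above 1.2 N and horizontal distance between cartridge_2 and round_dish below 0.03 m and angle between each of cartridge_2, cartridge_1's own z axis and vertical below 0.1 rad and linear speed of each of cartridge_2, cartridge_1 below 0.02 m/s and contact force between cartridge_1 and square_dish between 0.3 and 1.2 N and horizontal distance between cartridge_1 and square_dish below 0.03 m))); the robot touches nothing.
It fails at once if the pad of the end stop is pressed with more than 8 N (contact force between stop_pad and anything else above 8 N).
It fails at once if the balance (base, beam, pan and end stop) is loaded with more than 18 N in all (contact force between balance and anything else above 18 N).
It fails at once if a cartridge leans by more than 0.2 rad while it presses on the pad of the end stop ((contact force between cartridge_1 and stop_pad above 0.5 N and angle between cartridge_1's own z axis and vertical above 0.2 rad) or (contact force between cartridge_2 and stop_pad above 0.5 N and angle between cartridge_2's own z axis and vertical above 0.2 rad)).
It fails at once if a cartridge is tipped by more than 0.6 rad (angle between any of cartridge_1, cartridge_2's own z axis and vertical above 0.6 rad).
It fails at once if the timer, the vial or the small bottle is moved by more than 15 mm (distance of any of timer, vial, small_bottle from where it was at the start of the episode above 0.015 m).
It also fails if it takes over 72 s, if anything falls off the work surface, if the arm or the gripper's body presses on something with over 40 N, if the wrist force passes 120 N, or if a joint passes its speed limit or range.

## Working session

There is one attempt and no reset: what is moved stays moved. The work goes in short steps, Python scripts to look and compute and a shell command to move; the robot and the scene stay as the last step left them, time stands still between calls to the robot, and variables do not carry over. Pictures are saved under pics/ and viewed, and the job is handed in when it is done.

```bash
ls; mkdir -p pics; python3 - <<'E'
from bench import read_state,camera
import cv2,pickle
s=read_state();print(s['time'],s['ee_pos'],s['eef_rot'],s['ft_force'],s['width'])
for n in ['scene','top','wrist']:
    c=camera(n);pickle.dump(c,open(f'pics/{n}0.pkl','wb'));cv2.imwrite(f'pics/{n}0.png',c['img'][:,:,::-1])
    print(n,c['fx'],c['cx'],c['cy'],c.get('position'),c.get('orientation'),c.get('tool_from_camera'))
print(read_state()['time'])
E
```

```text
pics
0.0 [0.20877134 0.58870293 0.22176503] [ 1.69582254e-01  9.85515797e-01 -6.82284013e-04 -9.00304545e-05] [-0.6589946   0.32451387 -0.49195774] 0.08684376774437412
scene 470.3705048238589 256.536239204023 191.0353119611481 [-0.12782743 -0.80291619  1.17218697] [ 0.88273484 -0.32386124  0.12584403 -0.31631689] None
top 387.06741248473986 261.4746722693079 194.31151986030585 [ 0.36531514 -0.14006591  1.22106637] [ 0.71549251 -0.69675292  0.03291994 -0.03901436] None
wrist 288.9111005933124 253.27938919608837 191.7556215072285 None None [[-2.35387302e-04 -9.54643953e-01 -2.97749673e-01  8.31579607e-02]
 [ 9.99999946e-01 -1.56850623e-04 -2.87660403e-04 -1.14545948e-03]
 [ 2.27911042e-04 -2.97749725e-01  9.54643939e-01 -1.63631791e-01]
 [ 0.00000000e+00  0.00000000e+00  0.00000000e+00  1.00000000e+00]]
0.15
```

View pics/scene0.png

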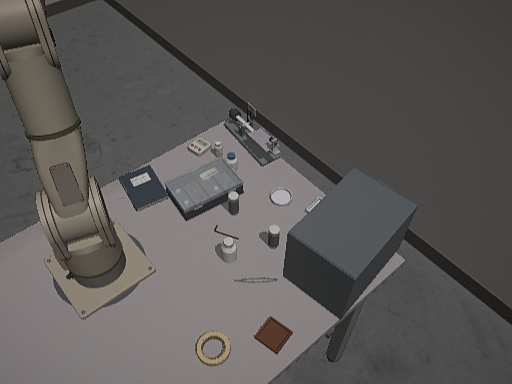

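View pics/top0.png

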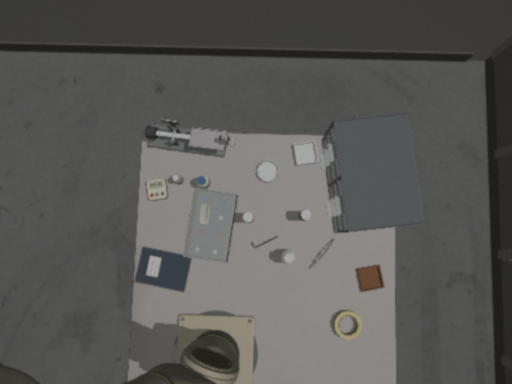

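View pics/wrist0.png

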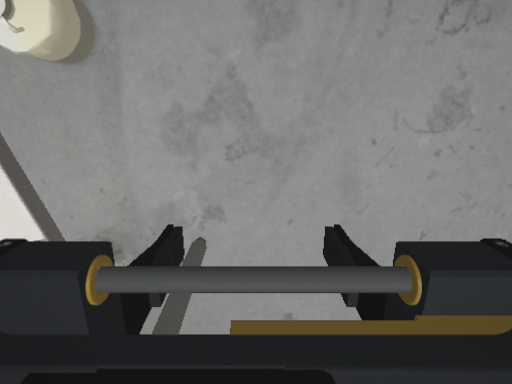

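```bash
cat > h.py <<'E'
import numpy as np,cv2,pickle
from scipy.spatial.transform import Rotation as R
from bench import read_state,camera
def ray(c,u,v):
    d=np.array([(u-c['cx'])/c['fx'],(v-c['cy'])/c['fy'],1.])
    return R.from_quat(c['orientation']).apply(d)
def onz(c,u,v,z):
    d=ray(c,u,v);p=np.array(c['position']);return p+d*(z-p[2])/d[2]
def fromdepth(c,u,v):
    return np.array(c['position'])+ray(c,u,v)*c['depth'][v,u]
def posed(c,s):
    T=np.array(c['tool_from_camera']);Rt=R.from_quat(s['eef_rot'])
    c['position']=Rt.apply(T[:3,3])+np.array(s['ee_pos']);c['orientation']=(Rt*R.from_matrix(T[:3,:3])).as_quat();return c
def shot(n,f):
    s=read_state();c=camera(n)
    if n=='wrist':c=posed(c,s)
    pickle.dump(c,open(f'pics/{f}.pkl','wb'));return c,s
def save(f,img,box=None,k=1):
    if box: img=img[box[1]:box[3],box[0]:box[2]]
    cv2.imwrite(f'pics/{f}.png',cv2.resize(img[:,:,::-1],None,fx=k,fy=k,interpolation=cv2.INTER_CUBIC))
E
python3 - <<'E'
from h import *
t=pickle.load(open('pics/top0.pkl','rb'));s=pickle.load(open('pics/scene0.pkl','rb'))
save('tz1',t['img'],(130,100,350,280),3.6)
save('sz1',s['img'],(120,90,340,270),3.6)
for n,u,v in [('c1?',248,217),('c2?',305,215),('white',288,257),('b1',175,180),('b2',203,182),('timer',157,190),('round',267,172),('sq',304,154),('brown',371,278),('pan',208,138),('cw',152,132),('box',333,135),('box',343,231),('boxr',420,223),('case',211,225),('base',211,355)]:
    print(n,fromdepth(t,u,v).round(3))
E
```

```text
c1? [ 0.413 -0.091  0.08 ]
c2? [ 0.424 -0.258  0.08 ]
white [ 0.3   -0.211  0.085]
b1 [0.52  0.135 0.061]
b2 [0.515 0.048 0.071]
timer [0.493 0.199 0.022]
round [ 0.561 -0.144  0.006]
sq [ 0.623 -0.26   0.002]
brown [ 0.239 -0.473  0.005]
pan [0.65  0.038 0.072]
cw [0.666 0.211 0.066]
box [ 0.638 -0.32   0.187]
box [ 0.379 -0.359  0.136]
boxr [ 0.404 -0.542  0.215]
case [0.387 0.02  0.063]
base [ 0.067 -0.017  0.238]
```

View pics/tz1.png

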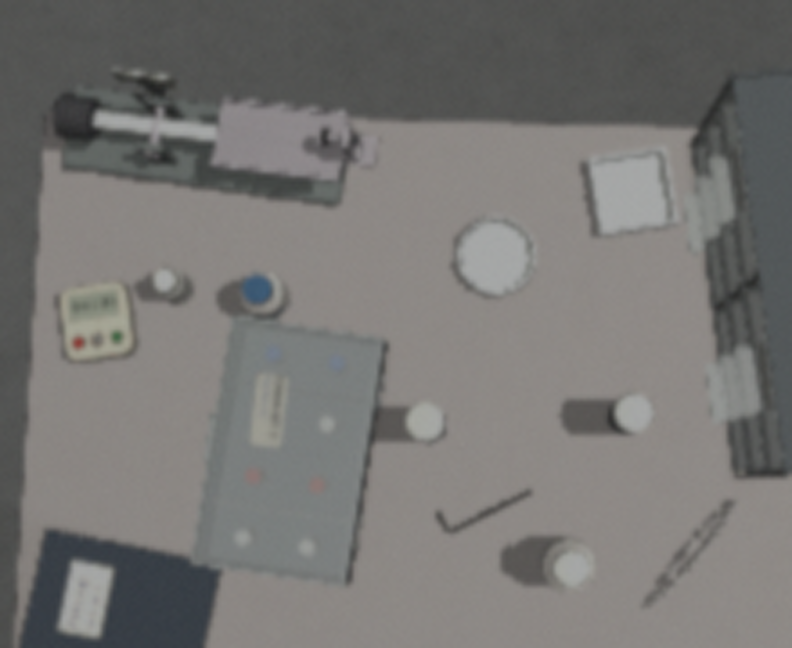

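View pics/sz1.png

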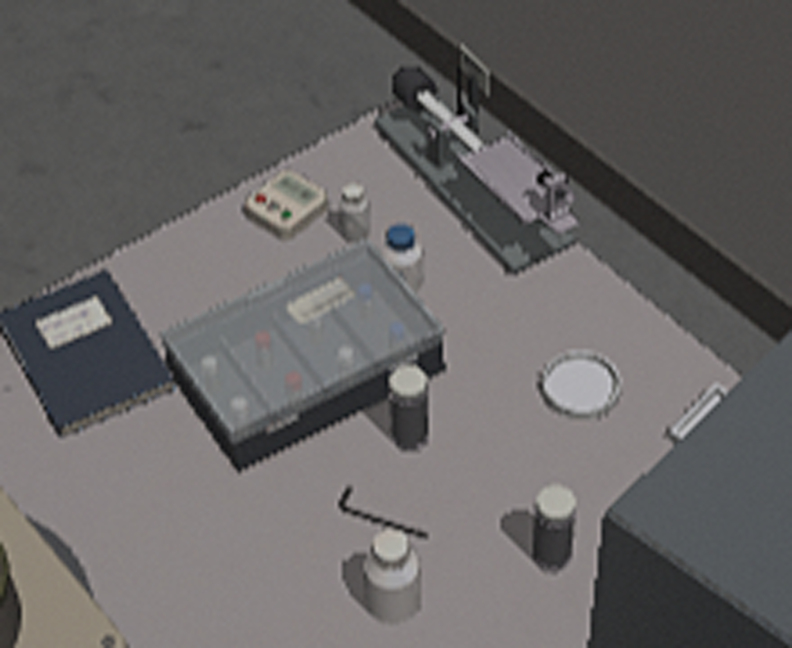

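```bash
python3 - <<'E'
from h import *
t=pickle.load(open('pics/top0.pkl','rb'));s=pickle.load(open('pics/scene0.pkl','rb'))
g=cv2.cvtColor(t['img'],cv2.COLOR_RGB2GRAY)
def blob(c,u,v,w,th,z):
    g=cv2.cvtColor(c['img'],cv2.COLOR_RGB2GRAY)[v-w:v+w,u-w:u+w]
    n,l,st,ce=cv2.connectedComponentsWithStats((g>th).astype('uint8'))
    k=1+np.argmax(st[1:,4]);m=ce[k]+[u-w,v-w];print(st[k],m.round(1),onz(c,*m,z).round(4))
for a in [(248,217,10,180,.08),(305,215,10,180,.08),(267,172,16,175,.006),(304,154,16,190,.004)]:blob(t,*a)
for a in [(234,197,10,170,.08),(274,230,10,170,.08),(281,197,14,175,.006)]:blob(s,*a)
# pan & box from the cloud
vv,uu=np.mgrid[0:384,0:512]
d=np.stack([(uu-t['cx'])/t['fx'],(vv-t['cy'])/t['fy'],np.ones(uu.shape)],-1)*t['depth'][...,None]
P=d@R.from_quat(t['orientation']).as_matrix().T+t['position']
np.save('pics/P.npy',P)
for u in range(312,345,3): print(u,[tuple(P[v,u].round(3)) for v in (160,190,210)])
print('balance')
for v in range(120,160,3): print(v,[f"{P[v,u][2]*1000:.0f}" for u in range(140,240,4)])
E
```

```text
Traceback (most recent call last):
ValueError: attempt to get argmax of an empty sequence
```

```bash
python3 - <<'E'
from h import *
t=pickle.load(open('pics/top0.pkl','rb'));s=pickle.load(open('pics/scene0.pkl','rb'))
def blob(c,u,v,w,z):
    g=cv2.cvtColor(c['img'],cv2.COLOR_RGB2GRAY)[v-w:v+w,u-w:u+w]
    th=(int(np.median(g))+int(g.max()))/2
    n,l,st,ce=cv2.connectedComponentsWithStats((g>th).astype('uint8'))
    k=1+np.argmax(st[1:,4]);m=ce[k]+[u-w,v-w];print(th,g.max(),st[k],m.round(1),onz(c,*m,z).round(4))
for a in [(248,217,10,.08),(305,215,10,.08),(267,172,16,.006),(304,154,16,.004)]:blob(t,*a)
for a in [(234,197,10,.08),(274,230,10,.08),(281,197,14,.006)]:blob(s,*a)
vv,uu=np.mgrid[0:384,0:512]
d=np.stack([(uu-t['cx'])/t['fx'],(vv-t['cy'])/t['fy'],np.ones(uu.shape)],-1)*t['depth'][...,None]
P=d@R.from_quat(t['orientation']).as_matrix().T+t['position']
np.save('pics/P.npy',P)
for u in range(312,345,3): print(u,[tuple(P[v,u].round(3).tolist()) for v in (160,190,210)])
print('balance')
for v in range(120,160,3): print(v,[f"{P[v,u][2]*1000:.0f}" for u in range(140,240,4)])
E
```

```text
152.0 167 [ 6  5  9  9 66] [247.8 216.2] [ 0.4159 -0.0902  0.08  ]
152.5 167 [ 7  5  9 10 72] [306.1 214.2] [ 0.4263 -0.2615  0.08  ]
152.5 167 [  7   6  18  19 260] [266.9 171. ] [ 0.564  -0.1432  0.006 ]
153.5 168 [  7   6  20  20 331] [304.3 153.3] [ 0.6245 -0.2609  0.004 ]
138.5 190 [ 4  5 11  8 63] [233.  195.4] [ 0.4139 -0.0926  0.08  ]
157.0 180 [ 5  5 11  8 66] [274.3 228.7] [ 0.4273 -0.2625  0.08  ]
162.5 190 [  4   7  19  14 202] [280.5 196.6] [ 0.5643 -0.1456  0.006 ]
312 [(0.604, -0.286, 0.003), (0.508, -0.288, -0.001), (0.445, -0.289, -0.004)]
315 [(0.603, -0.295, 0.006), (0.509, -0.298, -0.004), (0.445, -0.298, 0.0)]
318 [(0.605, -0.305, 0.001), (0.508, -0.306, 0.001), (0.445, -0.307, -0.0)]
321 [(0.602, -0.313, 0.014), (0.509, -0.317, -0.002), (0.445, -0.317, 0.0)]
324 [(0.59, -0.313, 0.079), (0.509, -0.326, 0.0), (0.445, -0.326, -0.001)]
327 [(0.589, -0.321, 0.084), (0.51, -0.336, -0.005), (0.445, -0.334, 0.011)]
330 [(0.575, -0.318, 0.156), (0.505, -0.338, 0.038), (0.445, -0.343, 0.013)]
333 [(0.574, -0.325, 0.161), (0.5, -0.34, 0.082), (0.44, -0.339, 0.087)]
336 [(0
[... 1850 characters left out ...]
', '15', '13', '16', '12', '67', '71', '71', '73', '72', '69', '72', '75', '-6', '-3', '-0']
150 ['-769', '0', '4', '1', '-1', '-3', '-0', '0', '-1', '10', '11', '10', '11', '11', '14', '15', '14', '7', '13', '12', '72', '12', '-5', '-5', '2']
153 ['-765', '-0', '-0', '-3', '-1', '-4', '-1', '-3', '-5', '-1', '-6', '-5', '-1', '-1', '7', '11', '14', '15', '12', '15', '13', '14', '-2', '-3', '-1']
156 ['-761', '1', '-1', '-2', '-3', '0', '-4', '-1', '-1', '-1', '-4', '-9', '-5', '-4', '-2', '-1', '-4', '-3', '3', '-5', '9', '7', '-2', '1', '-2']
159 ['-767', '-2', '-1', '-1', '3', '-1', '-3', '-3', '1', '-4', '-4', '4', '-0', '-7', '-1', '-3', '2', '1', '0', '5', '-3', '-2', '-3', '-4', '-8']
```

```bash
python3 - <<'E'
from h import *
t=pickle.load(open('pics/top0.pkl','rb'));P=np.load('pics/P.npy')
Z=P[...,2]
m=np.zeros(Z.shape,'uint8');m[120:160,184:240]=((Z>.058)&(Z<.084))[120:160,184:240]
m=cv2.morphologyEx(m,cv2.MORPH_OPEN,np.ones((3,3)))
n,l,st,ce=cv2.connectedComponentsWithStats(m);k=1+np.argmax(st[1:,4]);q=P[l==k][:,:2].astype('float32')
print(st[k],cv2.minAreaRect(q*1000))
b=np.zeros(Z.shape,'uint8');b[118:165,140:240]=((Z>.006)&(Z<.03))[118:165,140:240]|((Z>.04)&(Z<.085))[118:165,140:240]
q2=P[b>0][:,:2].astype('float32');print(cv2.minAreaRect(q2*1000))
# counterweight centre
c=np.zeros(Z.shape,bool);c[120:145,144:160]=(Z>.04)[120:145,144:160];print('cw',P[c].mean(0))
for v in range(126,150,2): print(v,''.join('%4d'%(P[v,u][2]*1000) for u in range(208,240,1)))
save('tz2',t['img'],(140,110,245,165),7)
E
```

```text
[187 127  40  24 688] ((648.7814331054688, 45.03569412231445), (122.23739624023438, 60.59084701538086), 84.12559509277344)
((654.946533203125, 99.85057067871094), (284.8634338378906, 76.32645416259766), 82.98278045654297)
cw [0.66632623 0.21490071 0.06071324]
126 -767-772-766-768-777-777-773-772-766-762-773-767-766-774-777-760-784-778-785-775-771-773-764-774-760-767-768-764-772-774-771-779
128 -773-771-773-767-766-758-766-764-776-775-774-775-781-767-772-765-775-774-765-768-769-769-769-771-769-775-767-771-770-777-767-772
130   69  71  74  71  72  74  75  78  73  76  75  73  75-764-771-769-769-770-769-774-779-777-775-770-769-770-765-767-771-765-769-764
132   70  67  69  72  73  71  74  72  71  69  74  71  74  74  76  72  75  71  73-771-773-772-772-767-777-770-773-761-768-776-763-778
134   73  72  72  69  70  73  74  69  72  73  69  70  73  77  75  71  73  71  74  -1   0   0   0  -4  -3  -1   1  -4   0   0  -3   0
136   72  71  71  67  75  72  71  68  72  70  71 111 111 103  73  71  71 117 119 114  -5   0  -3  -2  -4  -3   0   1  -1  -3  -2  -1
138   72  70  70  71  74  76  67  72  71  77  71 108 112 109 104 108 108 114 116 107 113 110  85  75  76  75  74   2   0  -3  -4  -3
140   71  69  69  70  73  72  70  74  74  71  70 101 104  75  75  73  73 117 116 107 103 102  76  73  72  73  76   2  -1   0   0  -2
142   69  71  67  68  72  68  75  71  68  72  73  72  71  74  74  75  75  81 103 100  86  81  75  75  71  73  76  -1   0  -4   0  -4
144   73  66  70  68  70  68  73  73  72  75  76  75  69  75  72  76  71  74  74  74  80  79  74  74  76  76  -2   0  -1  -3   0  -2
146   72  70  74  68  74  72  74  73  72  65  75  73  74  76  74  73  71  12  -4  -2  -2   1  -5  -1  -1  71  -2   0  -5  -5   0  -5
148   70  76  78  75  72  70  75  72  70  77  69  75  72  74  74  72  73  11   0   2   1  -2  -5  -4   3   0   0   4  -2   4   0   4
```

View pics/tz2.png

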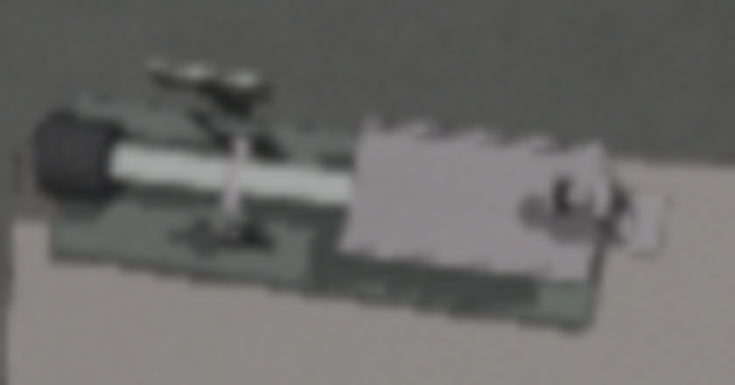

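```bash
python3 - <<'E'
from h import *
t=pickle.load(open('pics/top0.pkl','rb'))
for u,v,z in [(218.5,138,.110),(219,138,.110),(190.5,127,.067),(226.5,131,.076),(188.5,145,.067),(225,149,.076),(207,138,.071),(172.5,133,.056)]:
    print(u,v,onz(t,u,v,z).round(4))
E
```

```text
218.5 138 [0.6412 0.0015 0.11  ]
219 138 [ 0.6413 -0.      0.11  ]
190.5 127 [0.684  0.0938 0.067 ]
226.5 131 [ 0.6719 -0.0176  0.076 ]
188.5 145 [0.6279 0.0974 0.067 ]
225 149 [ 0.6164 -0.0151  0.076 ]
207 138 [0.65   0.0413 0.071 ]
172.5 133 [0.6668 0.1507 0.056 ]
```

```bash
python3 -m inch '[[0,0,0,0,0,0.08],[0,0,0,0,0,0.08],[0,0,0,0,0,0.08],[0,0,0,0,0,0.08]]'; python3 -m inch '[[0,0,0,0,0,0.08],[0,0,0,0,0,0.08],[0,0,0,0,0,0.08],[0,0,0,0,0,0.078]]'
cat >> h.py <<'E'
YAW0=np.deg2rad(83.9)
def d_to(x,y,z,s=None):
    "shift to the target in tool axes, in full-scale units; yaw/tilt errors"
    s=s or read_state();Rt=R.from_quat(s['eef_rot']);d=Rt.inv().apply(np.array([x,y,z])-s['ee_pos'])/.04
    c,sn=np.cos(YAW0),np.sin(YAW0)
    Rd=R.from_matrix(np.array([[c,sn,0],[sn,-c,0],[0,0,-1]]))
    e=(Rt.inv()*Rd).as_rotvec()/np.deg2rad(120)
    print('t',round(s['time'],3),'pos',np.round(s['ee_pos'],4),'F',np.round(s['ft_force'],2),'w',round(s['width'],4));print('units',d.round(3),'turn',e.round(4));return d,e
E
python3 -c "
from h import *
d_to(.415,-.0914,.16);print(np.round(read_state()['joint_positions'],2))"
```

```text
time: 0.65
ee_pos: [0.2088, 0.5889, 0.2222]
eef_rot: [0.487, 0.874, -0.0, 0.0]
ft_force: [0.4, -0.8, 1.0]
width: 0.0869
time: 1.15
ee_pos: [0.2088, 0.5889, 0.2222]
eef_rot: [0.745, 0.667, -0.0, 0.0]
ft_force: [0.7, -0.2, 0.0]
width: 0.0868
t 1.15 pos [0.2088 0.5889 0.2222] F [ 0.69 -0.18  0.  ] w 0.0868
units [-16.326   7.017   1.564] turn [-0.      0.0003 -0.0025]
[-1.39  0.33  0.11  1.47 -0.04  1.35 -1.39]
```

```bash
python3 -m inch '[[-0.9,1,0,0,0,0],[-0.9,1,0,0,0,0],[-0.9,1,0,0,0,0],[-0.9,1,0,0,0,0],[-0.9,1,0,0,0,0]]'; python3 -m inch '[[-0.95,0.4,0,0,0,0],[-0.95,0.4,0,0,0,0],[-0.95,0.4,0.0,0,0,0],[-0.95,0.4,0,0,0,0],[-0.95,0.4,0,0,0,0]]'
python3 -m inch '[[-1,0,0,0,0,0],[-1,0,0,0,0,0],[-1,0,0,0,0,0],[-1,0,0,0,0,0]]'
python3 -c "
from h import *
d_to(.415,-.0914,.16);print(np.round(read_state()['joint_positions'],2))
c,s=shot('wrist','w1');save('w1',c['img'])"
```

```text
time: 1.78
ee_pos: [0.3896, 0.3873, 0.2225]
eef_rot: [0.744, 0.669, -0.0, -0.0]
ft_force: [-0.1, 0.9, 0.2]
width: 0.0868
time: 2.4
ee_pos: [0.4482, 0.1901, 0.2224]
eef_rot: [0.744, 0.669, -0.0, -0.0]
ft_force: [-0.1, -0.2, -0.3]
width: 0.0869
time: 2.9
ee_pos: [0.4307, 0.0311, 0.2224]
eef_rot: [0.744, 0.669, 0.0, -0.0]
ft_force: [0.4, -0.1, 0.1]
width: 0.0871
t 2.9 pos [0.4307 0.0311 0.2224] F [ 0.42 -0.13  0.1 ] w 0.0871
units [-3.087 -0.066  1.56 ] turn [-0.     -0.0001  0.0001]
[-0.77 -0.15  0.55  1.96  0.08  1.31 -0.36]
```

View pics/w1.png

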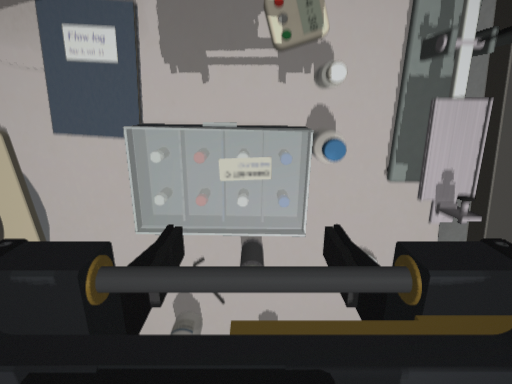

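```bash
python3 -m inch '[[-1,-0.02,0.3,0,0,0],[-1,-0.02,0.3,0,0,0],[-1,-0.02,0.4,0,0,0],[-0.09,0,0.5,0,0,0]]'; 
python3 -c "
from h import *
d_to(.415,-.0914,.026)
c,s=shot('wrist','w2');save('w2',c['img'])"
```

```text
time: 3.45
ee_pos: [0.4153, -0.0927, 0.1623]
eef_rot: [0.745, 0.667, 0.001, 0.0]
ft_force: [0.3, 0.0, 0.0]
width: 0.0869
t 3.45 pos [ 0.4153 -0.0927  0.1623] F [0.35 0.03 0.03] w 0.0869
units [ 0.027 -0.015  3.408] turn [ 0.0005 -0.0004 -0.0019]
```

View pics/w2.png

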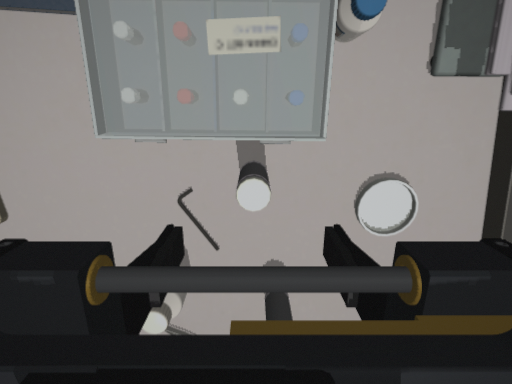

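```bash
python3 -c "
from h import *
c=pickle.load(open('pics/w2.pkl','rb'))
g=cv2.cvtColor(c['img'],cv2.COLOR_RGB2GRAY);m=np.zeros_like(g);m[170:215,230:280]=(g>190)[170:215,230:280]
ys,xs=np.nonzero(m);print(len(xs),xs.mean(),ys.mean(),onz(c,xs.mean(),ys.mean(),.08),fromdepth(c,253,194))
m=np.zeros_like(g);m[180:240,355:420]=(g>185)[180:240,355:420]
cn=max(cv2.findContours(m,0,1)[0],key=cv2.contourArea);(u,v),(a,b),_=cv2.fitEllipse(cn);print(u,v,a,b,onz(c,u,v,.008))
"
```

```text
771 252.8858625162127 194.75486381322958 [ 0.41401546 -0.09072402  0.08      ] [ 0.41426501 -0.08940128  0.0819815 ]
385.76544189453125 204.3928680419922 41.995704650878906 59.12852478027344 [ 0.56453651 -0.14277     0.008     ]
```

```bash
python3 -m inch '[[0.03,-0.02,0.8,0,0,-0.002],[0,0,0.9,0,0,0],[0,0,0.9,0,0,0],[0,0,0.8,0,0,0]]'; python3 -m inch '[[0,0,0,0,0,0],[0,0,0,0,0,0],[0,0,0,0,0,0],[0,0,0,0,0,0]]' -1 12; python3 -c "
from h import *
d_to(.414,-.091,.16)"
```

```text
time: 4.0
ee_pos: [0.4151, -0.0883, 0.0256]
eef_rot: [0.742, 0.67, 0.0, -0.0]
ft_force: [-0.2, 0.1, -0.2]
width: 0.087
time: 4.5
ee_pos: [0.4157, -0.0887, 0.0274]
eef_rot: [0.742, 0.67, 0.001, 0.0]
ft_force: [0.2, 0.1, -0.2]
width: 0.0548
t 4.5 pos [ 0.4157 -0.0887  0.0274] F [ 0.16  0.12 -0.2 ] w 0.0548
units [-0.057 -0.03  -3.316] turn [ 0.0008 -0.0005  0.0022]
```

```bash
python3 -m inch '[[-0.05,0,0,0,0,0],[0,0,0,0,0,0],[0,0,0,0,0,0],[0,0,0,0,0,0]]' -1 12; python3 -c "
from h import *
d_to(.414,-.091,.16);c,s=shot('wrist','w3');save('w3',c['img']);d_to(.414,-.091,.16)"
```

```text
time: 5.0
ee_pos: [0.4147, -0.091, 0.0265]
eef_rot: [0.742, 0.67, -0.0, -0.0]
ft_force: [0.1, 0.6, 0.4]
width: 0.031
t 5.0 pos [ 0.4147 -0.091   0.0265] F [0.06 0.56 0.38] w 0.031
units [-3.000e-03 -1.800e-02 -3.337e+00] turn [-0.     -0.      0.0021]
t 5.05 pos [ 0.4147 -0.091   0.0265] F [-0.49 -0.28  1.07] w 0.0311
units [-3.000e-03 -1.900e-02 -3.337e+00] turn [-0.0001 -0.      0.0021]
```

View pics/w3.png

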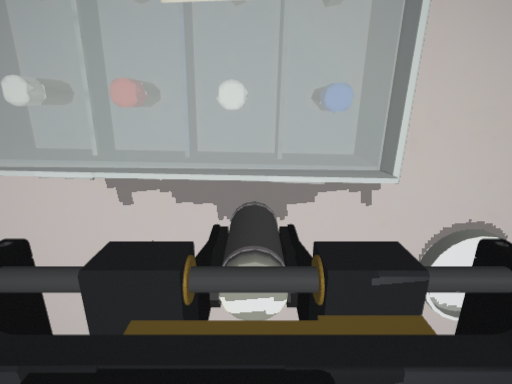

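```bash
python3 -m inch '[[0,0,-0.6,0,0,0.002],[0,0,-1,0,0,0],[0,0,-1,0,0,0],[0,0,-1,0,0,0]]'; python3 -m inch '[[0,0.5,0,0,0,0],[0,0.5,0,0,0,0]]';  python3 -c "
from h import *
d_to(.651,.047,.17)
c,s=shot('wrist','w4');save('w4',c['img'])"
```

```text
time: 5.55
ee_pos: [0.4145, -0.091, 0.1718]
eef_rot: [0.744, 0.669, 0.0, -0.0]
ft_force: [1.2, 0.8, -1.0]
width: 0.0313
time: 5.8
ee_pos: [0.4553, -0.095, 0.1711]
eef_rot: [0.744, 0.669, 0.001, 0.0]
ft_force: [-0.1, 0.5, -0.2]
width: 0.0312
t 5.8 pos [ 0.4553 -0.095   0.1711] F [-0.08  0.51 -0.18] w 0.0312
units [4.047 4.49  0.04 ] turn [ 0.0007 -0.0008  0.0003]
```

View pics/w4.png

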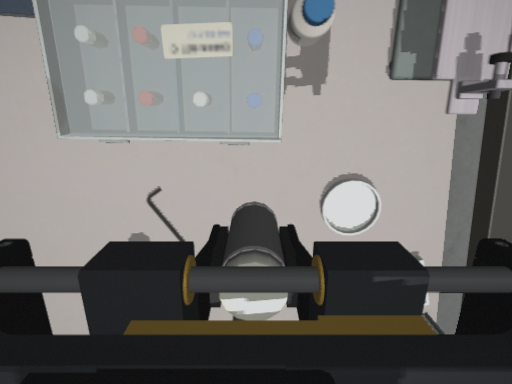

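```bash
python3 -m inch '[[0.2,0.9,0,0,0,0],[0.2,0.9,0,0,0,0],[0.2,0.9,0,0,0,0],[0.2,0.9,0,0,0,0],[0.2,0.9,0,0,0,0]]';  python3 -c "
from h import *
d_to(.651,.047,.17)
c,s=shot('wrist','w5');save('w5',c['img'])
print(np.mean([read_state()['ft_force'] for _ in range(5)],0))"
```

```text
time: 6.48
ee_pos: [0.6384, -0.0741, 0.1698]
eef_rot: [0.744, 0.669, -0.001, -0.0]
ft_force: [-1.1, -0.2, 0.6]
width: 0.0315
t 6.475 pos [ 0.6384 -0.0741  0.1698] F [-1.12 -0.21  0.62] w 0.0315
units [ 3.045 -0.009 -0.004] turn [-0.0007  0.0001  0.0001]
[-3.0610156   4.43108671 -1.24146901]
```

View pics/w5.png

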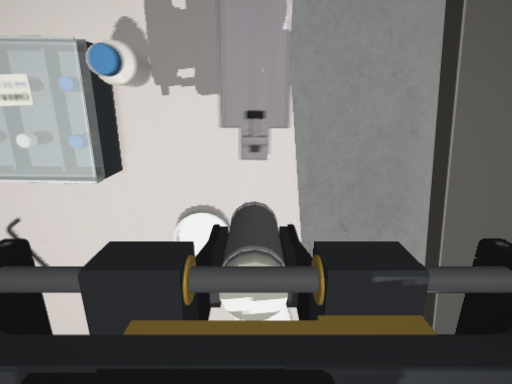

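```bash
python3 -c "
from h import *
c=pickle.load(open('pics/w5.pkl','rb'));save('w5z',c['img'],(200,60,310,170),6)
Rt=R.from_euler('z',0)
for u,v,z in [(221,120,.077),(290,120,.077),(219,30,.073),(291,30,.073),(255,110,.108)]:
    p=onz(c,u,v,z);print(u,v,p.round(4),fromdepth(c,u,v).round(4))
print(np.round(read_state()['ft_force'],2))
"
```

```text
221 120 [ 0.6164 -0.0053  0.077 ] [ 0.6167 -0.0052  0.0802]
290 120 [ 0.6756 -0.0116  0.077 ] [ 0.6843 -0.0171  0.0014]
219 30 [0.6241 0.0644 0.073 ] [0.6244 0.0637 0.0763]
291 30 [0.6817 0.0582 0.073 ] [0.6898 0.0699 0.0136]
255 110 [0.6464 0.0007 0.108 ] [ 6.464e-01 -2.000e-04  7.610e-02]
[-3.06  4.43 -1.24]
```

View pics/w5z.png

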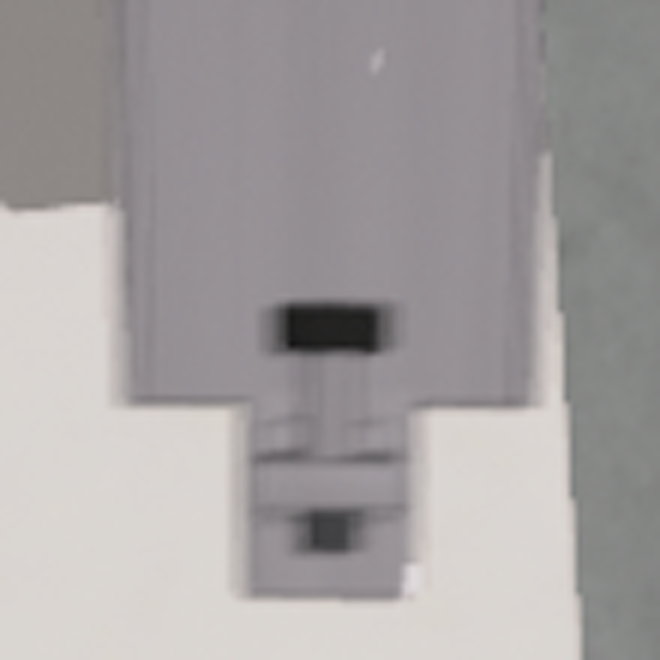

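```bash
python3 -m inch '[[0.8,0,0,0,0,0],[0.8,0,0,0,0,0],[0.8,0,0,0,0,0],[0.6,0,0.2,0,0,0],[0,0,0.6,0,0,0]]'; python3 -m inch '[[0,0,0.4,0,0,0],[0,0,0.3,0,0,0],[0,0,0,0,0,0],[0,0,0,0,0,0]]'; python3 -c "
from h import *
d_to(.651,.044,.0905)
c,s=shot('scene','s2');save('s2',c['img'],(200,80,320,180),6)
d_to(.651,.044,.0905)"
```

```text
time: 7.15
ee_pos: [0.651, 0.0478, 0.1382]
eef_rot: [0.743, 0.67, 0.001, -0.0]
ft_force: [-0.9, -1.1, -0.5]
width: 0.031
time: 7.65
ee_pos: [0.6509, 0.0444, 0.1112]
eef_rot: [0.744, 0.668, 0.0, 0.0]
ft_force: [0.5, 0.5, -1.0]
width: 0.0311
t 7.65 pos [0.6509 0.0444 0.1112] F [ 0.49  0.52 -1.01] w 0.0311
units [-0.011  0.004  0.518] turn [ 0.0004 -0.0001 -0.0001]
t 7.7 pos [0.6509 0.0445 0.1113] F [-0.09 -0.05 -0.71] w 0.0311
units [-0.013  0.002  0.521] turn [ 0.0005 -0.0002 -0.0001]
```

View pics/s2.png

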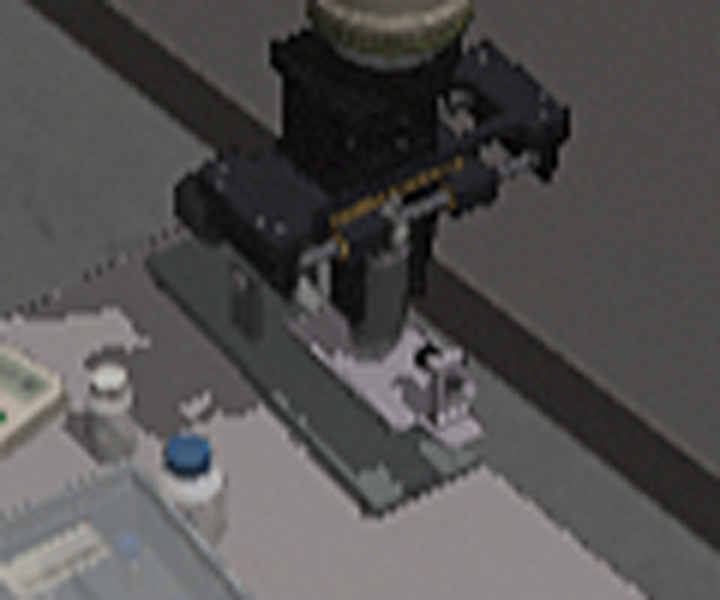

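```bash
for i in 1; do python3 -m inch '[[0,0,0.1,0,0,0],[0,0,0.1,0,0,0],[0,0,0.05,0,0,0],[0,0,0,0,0,0]]';python3 -m inch '[[0,0,0.05,0,0,0],[0,0,0.05,0,0,0],[0,0,0.05,0,0,0]]';python3 -m inch '[[0,0,0.05,0,0,0],[0,0,0.05,0,0,0],[0,0,0,0,0,0]]';python3 -m inch '[[0,0,0,0,0,0]]'; done
 python3 -c "
from h import *
d_to(.651,.044,.0905)
c,s=shot('scene','s3');save('s3',c['img'],(200,80,320,180),6)
d_to(.651,.044,.0905)"
```

```text
time: 8.2
ee_pos: [0.6503, 0.0448, 0.1003]
eef_rot: [0.744, 0.669, -0.0, -0.0]
ft_force: [1.1, 1.0, -1.2]
width: 0.0313
time: 8.57
ee_pos: [0.6506, 0.0445, 0.0946]
eef_rot: [0.744, 0.668, 0.0, 0.0]
ft_force: [0.2, -1.2, 1.2]
width: 0.0311
time: 8.95
ee_pos: [0.6504, 0.0447, 0.0904]
eef_rot: [0.744, 0.669, -0.0, -0.0]
ft_force: [-1.0, -0.9, 0.4]
width: 0.031
time: 9.07
ee_pos: [0.6505, 0.0448, 0.0906]
eef_rot: [0.744, 0.669, 0.0, -0.0]
ft_force: [0.3, -1.2, 1.4]
width: 0.0311
t 9.075 pos [0.6505 0.0448 0.0906] F [ 0.33 -1.16  1.43] w 0.0311
units [-0.018  0.015  0.002] turn [-0.     -0.      0.0001]
t 9.125 pos [0.6505 0.0448 0.0906] F [ 0.49 -1.06  1.6 ] w 0.031
units [-0.018  0.016  0.002] turn [-0.     -0.      0.0001]
```

View pics/s3.png

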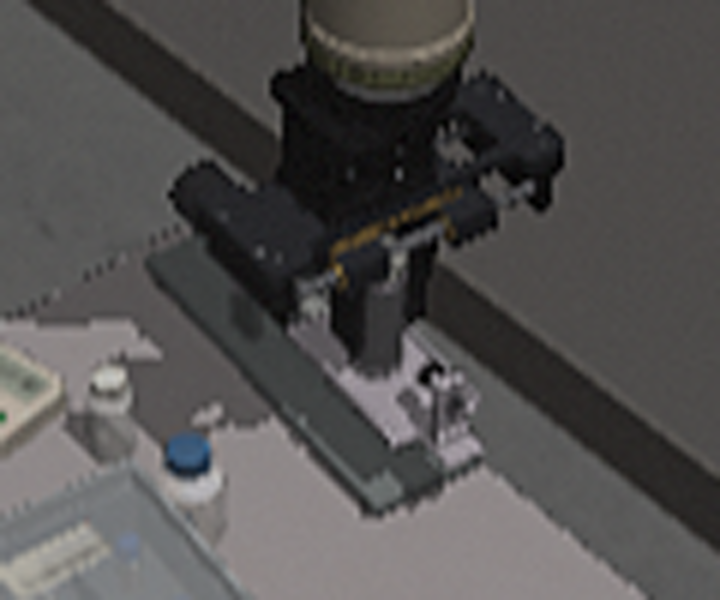

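```bash
python3 -m inch '[[-0.1,0,0,0,0,0],[-0.1,0,0,0,0,0],[-0.1,0,0,0,0,0],[-0.1,0,0,0,0,0],[0,0,0,0,0,0]]';python3 -m inch '[[-0.05,0,0,0,0,0],[-0.05,0,0,0,0,0],[0,0,0,0,0,0]]';python3 -m inch '[[0,0,0,0,0,0]]'
 python3 -c "
from h import *
d_to(.648,.017,.0905)
c,s=shot('scene','s4');save('s4',c['img'],(200,80,320,180),6)
d_to(.648,.017,.0905)"
```

```text
time: 9.75
ee_pos: [0.6487, 0.0281, 0.0906]
eef_rot: [0.744, 0.668, -0.0, 0.0]
ft_force: [-0.1, -0.9, 0.9]
width: 0.0313
time: 10.12
ee_pos: [0.6483, 0.0247, 0.0905]
eef_rot: [0.744, 0.669, -0.0, 0.0]
ft_force: [0.1, -0.5, 1.0]
width: 0.031
time: 10.25
ee_pos: [0.6483, 0.0247, 0.0905]
eef_rot: [0.744, 0.669, -0.0, 0.0]
ft_force: [0.2, 0.0, -0.0]
width: 0.0311
t 10.25 pos [0.6483 0.0247 0.0905] F [ 0.18  0.   -0.03] w 0.0311
units [-0.194  0.012  0.001] turn [-0.      0.0001  0.0001]
t 10.3 pos [0.6483 0.0247 0.0905] F [-0.92 -1.14  0.25] w 0.0311
units [-0.193  0.013  0.001] turn [-0.      0.0001  0.0001]
```

View pics/s4.png

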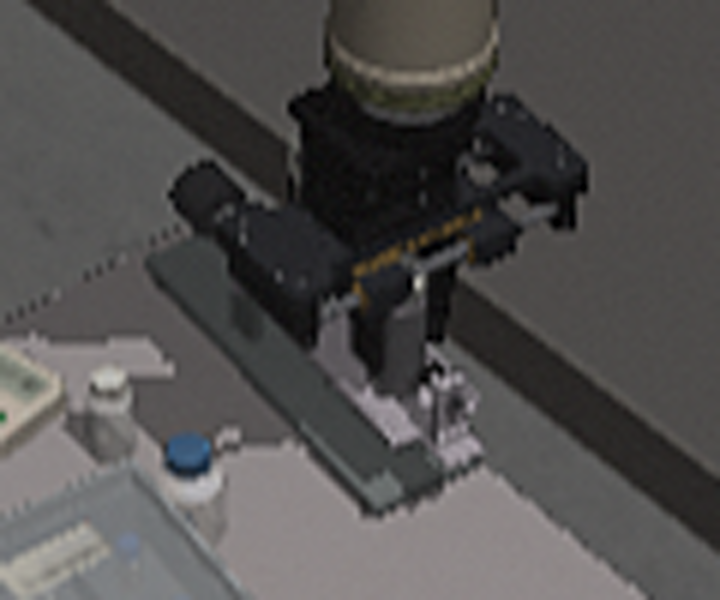

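```bash
python3 -m inch '[[-0.025,0,0,0,0,0],[-0.025,0,0,0,0,0],[0,0,0,0,0,0]]';python3 -m inch '[[-0.025,0,0,0,0,0],[0,0,0,0,0,0]]';python3 -m inch '[[-0.025,0,0,0,0,0],[0,0,0,0,0,0]]'; python3 -m inch '[[0,0,0,0,0,0]]'; python3 -m inch '[[0,0,0,0,0,0]]'
```

```text
time: 10.68
ee_pos: [0.6481, 0.0229, 0.0905]
eef_rot: [0.744, 0.669, 0.0, -0.0]
ft_force: [-0.1, 0.1, 1.1]
width: 0.0306
time: 10.92
ee_pos: [0.648, 0.0218, 0.0905]
eef_rot: [0.744, 0.669, 0.0, -0.0]
ft_force: [0.2, 0.4, 0.5]
width: 0.0312
time: 11.18
ee_pos: [0.6479, 0.0208, 0.0906]
eef_rot: [0.744, 0.669, 0.0, 0.0]
ft_force: [-0.3, -0.4, 0.7]
width: 0.0311
time: 11.3
ee_pos: [0.6479, 0.0208, 0.0905]
eef_rot: [0.744, 0.669, -0.0, 0.0]
ft_force: [0.3, 0.1, 0.3]
width: 0.0313
time: 11.42
ee_pos: [0.6479, 0.0208, 0.0906]
eef_rot: [0.744, 0.669, 0.0, 0.0]
ft_force: [-0.3, -1.2, 1.3]
width: 0.0311
```

```bash
python3 -m inch '[[-0.015,0,0,0,0,0]]'|grep -E 'pos|for';python3 -m inch '[[0,0,0,0,0,0]]'|grep -E 'pos|for';python3 -m inch '[[-0.015,0,0,0,0,0]]'|grep -E 'pos|for';python3 -m inch '[[0,0,0,0,0,0]]'|grep -E 'pos|for';python3 -m inch '[[-0.015,0,0,0,0,0]]'|grep -E 'pos|for';python3 -m inch '[[0,0,0,0,0,0]]'|grep -E 'pos|for'
```

```text
ee_pos: [0.6479, 0.0205, 0.0905]
ft_force: [-0.8, 0.7, 0.1]
ee_pos: [0.6479, 0.0204, 0.0905]
ft_force: [-0.8, 0.3, 0.5]
ee_pos: [0.6478, 0.0199, 0.0905]
ft_force: [0.8, 0.6, 0.2]
ee_pos: [0.6478, 0.0197, 0.0905]
ft_force: [0.0, 0.2, 0.7]
ee_pos: [0.6477, 0.0192, 0.0905]
ft_force: [1.0, 0.6, 0.9]
ee_pos: [0.6478, 0.0191, 0.0906]
ft_force: [-0.0, 0.3, 0.9]
```

```bash
python3 -m inch '[[-0.015,0,0,0,0,0],[0,0,0,0,0,0]]'|grep -E 'pos|for';python3 -m inch '[[0,0,0,0,0,0]]'|grep -E 'pos|for';python3 -m inch '[[-0.015,0,0,0,0,0],[0,0,0,0,0,0]]'|grep -E 'pos|for';python3 -m inch '[[0,0,0,0,0,0]]'|grep -E 'pos|for'
```

```text
ee_pos: [0.6477, 0.0184, 0.0905]
ft_force: [-0.1, 0.3, 0.2]
ee_pos: [0.6477, 0.0185, 0.0905]
ft_force: [-0.3, -0.3, 0.3]
ee_pos: [0.6476, 0.0179, 0.0905]
ft_force: [-0.7, -0.0, 0.7]
ee_pos: [0.6476, 0.0179, 0.0905]
ft_force: [-0.5, 0.7, 0.7]
```

```bash
python3 -c "
from h import *
c,s=shot('top','t5');save('t5',c['img'],(180,110,245,165),10)"
```

```text
(no output)
```

View pics/t5.png

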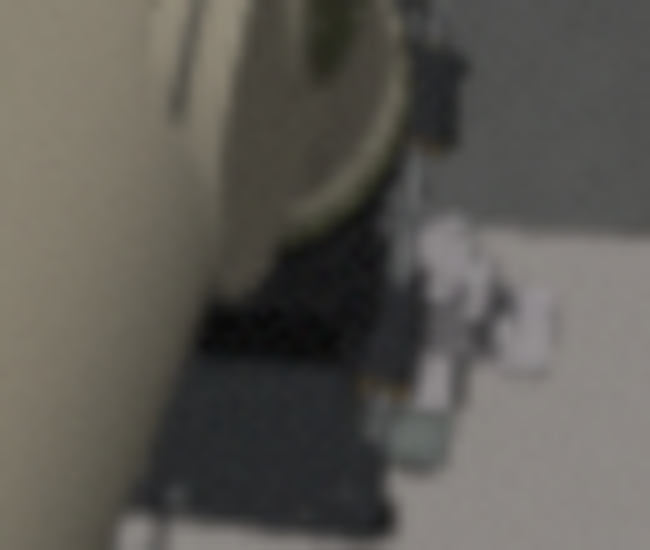

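```bash
python3 -m inch '[[-0.015,0,0,0,0,0],[0,0,0,0,0,0]]'|grep -E 'pos|for';python3 -m inch '[[0,0,0,0,0,0]]'|grep -E 'pos|for';python3 -m inch '[[-0.015,0,0,0,0,0],[0,0,0,0,0,0]]'|grep -E 'pos|for';python3 -m inch '[[0,0,0,0,0,0]]'|grep -E 'pos|for'
```

```text
ee_pos: [0.6475, 0.0173, 0.0905]
ft_force: [0.6, 0.6, 0.3]
ee_pos: [0.6475, 0.0173, 0.0905]
ft_force: [0.0, 0.4, 1.0]
ee_pos: [0.6475, 0.0167, 0.0905]
ft_force: [-0.5, 0.2, 0.3]
ee_pos: [0.6475, 0.0167, 0.0905]
ft_force: [-0.1, 0.5, 1.4]
```

```bash
python3 -m inch '[[-0.015,0,0,0,0,0],[0,0,0,0,0,0]]'|grep -E 'pos|for';python3 -m inch '[[0,0,0,0,0,0]]'|grep -E 'pos|for';python3 -m inch '[[-0.015,0,0,0,0,0],[0,0,0,0,0,0]]'|grep -E 'pos|for';python3 -m inch '[[0,0,0,0,0,0]]'|grep -E 'pos|for'
```

```text
ee_pos: [0.6474, 0.0161, 0.0905]
ft_force: [-0.7, 0.2, -0.0]
ee_pos: [0.6474, 0.0161, 0.0905]
ft_force: [0.3, 0.8, 0.2]
ee_pos: [0.6473, 0.0155, 0.0905]
ft_force: [0.5, 1.0, 0.7]
ee_pos: [0.6473, 0.0155, 0.0905]
ft_force: [0.4, 0.3, 0.3]
```

```bash
python3 -m inch '[[-0.015,0,0,0,0,0],[0,0,0,0,0,0]]'|grep -E 'pos|for';python3 -m inch '[[0,0,0,0,0,0]]'|grep -E 'pos|for';python3 -m inch '[[-0.015,0,0,0,0,0],[0,0,0,0,0,0]]'|grep -E 'pos|for';python3 -m inch '[[0,0,0,0,0,0]]'|grep -E 'pos|for'
```

```text
ee_pos: [0.6473, 0.0149, 0.0905]
ft_force: [0.5, -0.6, 0.2]
ee_pos: [0.6473, 0.0149, 0.0905]
ft_force: [0.5, 0.6, 0.4]
ee_pos: [0.6472, 0.0143, 0.0905]
ft_force: [-0.5, 0.5, 0.6]
ee_pos: [0.6472, 0.0143, 0.0905]
ft_force: [-0.7, -0.5, 1.1]
```

```bash
python3 -m inch '[[-0.015,0,0,0,0,0],[0,0,0,0,0,0]]'|grep -E 'pos|for';python3 -m inch '[[0,0,0,0,0,0]]'|grep -E 'pos|for';python3 -m inch '[[-0.015,0,0,0,0,0],[0,0,0,0,0,0]]'|grep -E 'pos|for';python3 -m inch '[[0,0,0,0,0,0]]'|grep -E 'pos|for'
```

```text
ee_pos: [0.6472, 0.0137, 0.0905]
ft_force: [0.5, 0.8, 1.6]
ee_pos: [0.6472, 0.0137, 0.0905]
ft_force: [-0.5, -0.3, 0.5]
ee_pos: [0.6471, 0.0131, 0.0905]
ft_force: [0.0, 0.8, 0.6]
ee_pos: [0.6471, 0.0131, 0.0905]
ft_force: [-0.3, 1.1, 0.5]
```

```bash
python3 -m inch '[[-0.015,0,0,0,0,0],[0,0,0,0,0,0]]'|grep -E 'pos|for';python3 -m inch '[[0,0,0,0,0,0]]'|grep -E 'pos|for';python3 -m inch '[[0,0,0,0,0,0]]'|grep -E 'pos|for'; python3 -c "
from h import *
c,s=shot('scene','s5');save('s5',c['img'],(240,125,300,175),12)
c,s=shot('wrist','w6');save('w6',c['img'])
"
```

```text
ee_pos: [0.647, 0.0125, 0.0905]
ft_force: [-0.1, 0.4, 0.2]
ee_pos: [0.647, 0.0125, 0.0905]
ft_force: [0.6, 1.4, -0.1]
ee_pos: [0.647, 0.0125, 0.0905]
ft_force: [-0.4, -0.6, 0.1]
```

View pics/s5.png

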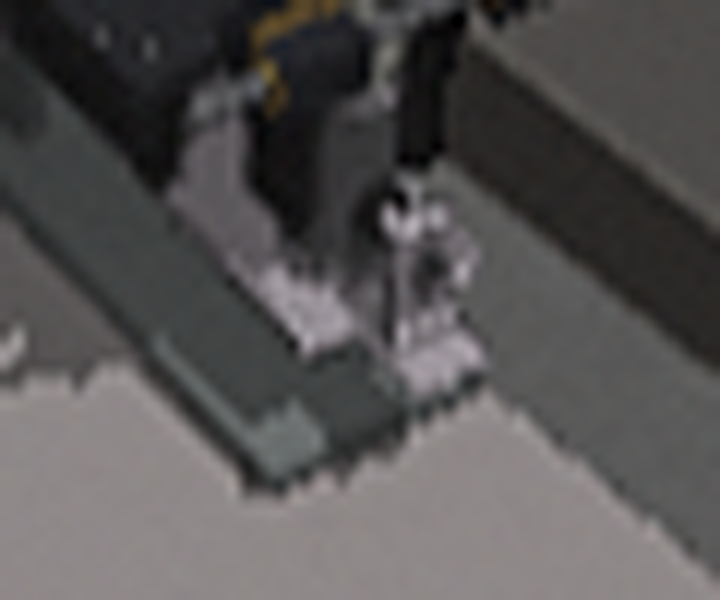

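View pics/w6.png

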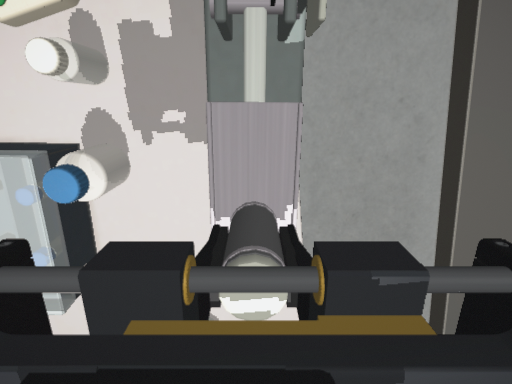

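```bash
python3 -m inch '[[-0.015,0,0,0,0,0],[0,0,0,0,0,0]]'|grep -E 'pos|for';python3 -m inch '[[0,0,0,0,0,0]]'|grep -E 'pos|for';python3 -m inch '[[-0.015,0,0,0,0,0],[0,0,0,0,0,0]]'|grep -E 'pos|for';python3 -m inch '[[0,0,0,0,0,0]]'|grep -E 'pos|for'
```

```text
ee_pos: [0.647, 0.0121, 0.0905]
ft_force: [-0.0, 1.2, 0.2]
ee_pos: [0.647, 0.0121, 0.0905]
ft_force: [0.2, 2.3, 1.0]
ee_pos: [0.6469, 0.0117, 0.0905]
ft_force: [-0.7, 2.1, -0.3]
ee_pos: [0.647, 0.0117, 0.0905]
ft_force: [0.8, 1.6, -0.4]
```

```bash
python3 -m inch '[[-0.01,0,0,0,0,0],[0,0,0,0,0,0]]'|grep -E 'pos|for';python3 -m inch '[[0,0,0,0,0,0]]'|grep -E 'pos|for';python3 -m inch '[[0,0,0,0,0,0]]'|grep -E 'pos|for'; python3 -m inch '[[0,0,0,0,0,0]]'|grep -E 'pos|for'
```

```text
ee_pos: [0.6469, 0.0113, 0.0905]
ft_force: [1.7, 3.3, -0.5]
ee_pos: [0.6469, 0.0112, 0.0905]
ft_force: [1.0, 2.8, -0.1]
ee_pos: [0.6469, 0.0112, 0.0905]
ft_force: [0.4, 3.3, -1.7]
ee_pos: [0.6469, 0.0111, 0.0905]
ft_force: [1.0, 4.0, -0.6]
```

```bash
python3 -m inch '[[0,0,0.025,0,0,0],[0,0,0,0,0,0]]'|grep -E 'pos|for';python3 -m inch '[[0,0,0,0,0,0]]'|grep -E 'pos|for';python3 -m inch '[[0,0,0,0,0,0]]'|grep -E 'pos|for'; python3 -c "
from h import *
c,s=shot('scene','s6');save('s6',c['img'],(230,115,300,175),11)
"
```

```text
ee_pos: [0.6469, 0.0109, 0.0895]
ft_force: [1.3, 3.7, -0.5]
ee_pos: [0.6469, 0.0109, 0.0895]
ft_force: [1.5, 3.4, 0.4]
ee_pos: [0.6469, 0.0109, 0.0896]
ft_force: [0.7, 3.5, 0.5]
```

View pics/s6.png

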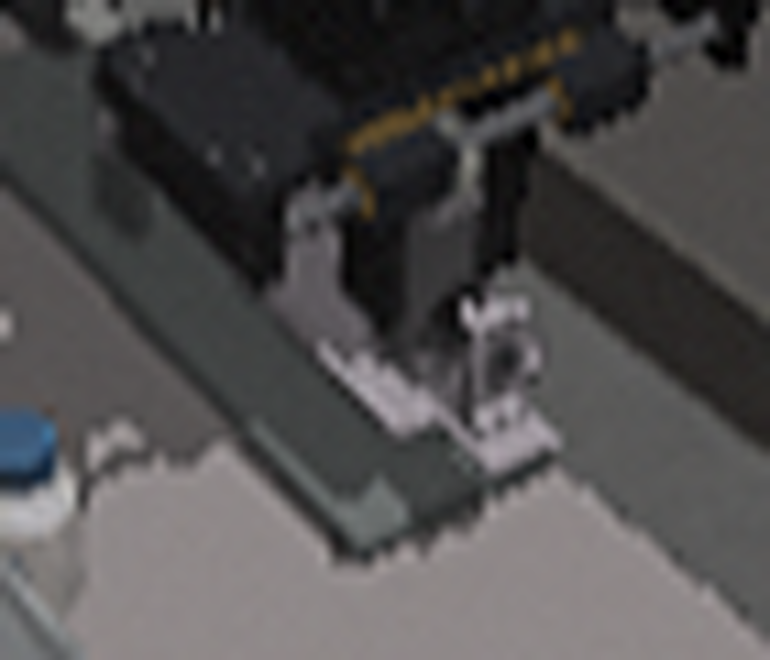

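```bash
python3 -m inch '[[0.02,0,0,0,0,0],[0,0,0,0,0,0]]'|grep -E 'pos|for';python3 -m inch '[[0,0,0,0,0,0]]'|grep -E 'pos|for';python3 -m inch '[[0,0,0,0,0,0]]'|grep -E 'pos|for'
```

```text
ee_pos: [0.6469, 0.0113, 0.0896]
ft_force: [0.0, -0.0, 0.9]
ee_pos: [0.647, 0.0114, 0.0896]
ft_force: [0.9, 0.5, 1.3]
ee_pos: [0.6469, 0.0114, 0.0896]
ft_force: [0.7, 0.3, 0.5]
```

```bash
python3 -m inch '[[0,0,0,0,0,0],[0,0,0,0,0,0],[0,0,0,0,0,0],[0,0,0,0,0,0],[0,0,0,0,0,0]]' 0.5;python3 -m inch '[[0,0,0,0,0,0],[0,0,0,0,0,0],[0,0,0,0,0,0],[0,0,0,0,0,0]]'; python3 -c "
from h import *
c,s=shot('scene','s7');save('s7',c['img'],(230,115,300,175),11)
c,s=shot('wrist','w7');save('w7',c['img'])
"
```

```text
time: 19.62
ee_pos: [0.6469, 0.0118, 0.0895]
eef_rot: [0.744, 0.669, -0.0, -0.0]
ft_force: [-0.9, -0.5, -0.8]
width: 0.0645
time: 20.12
ee_pos: [0.647, 0.0118, 0.0895]
eef_rot: [0.744, 0.669, 0.0, -0.0]
ft_force: [0.3, 0.6, 0.3]
width: 0.0656
```

View pics/s7.png

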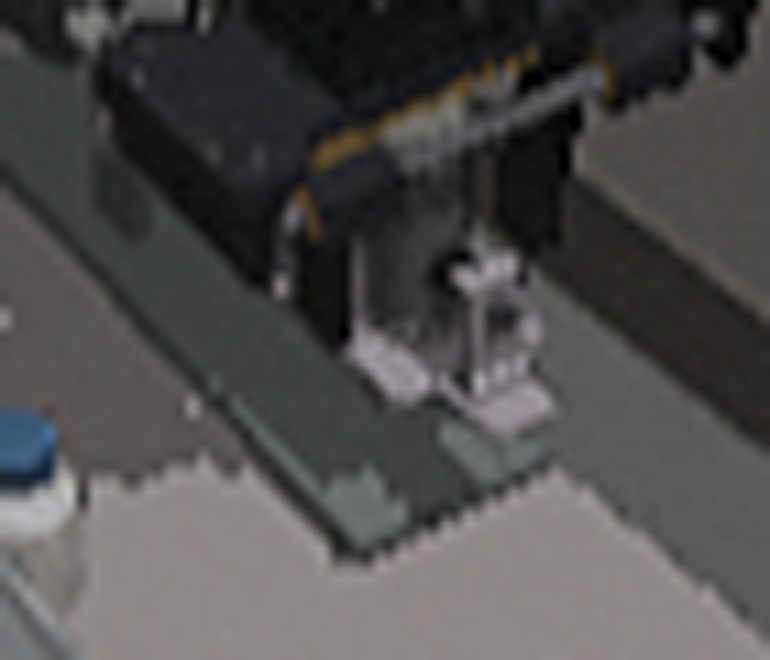

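View pics/w7.png

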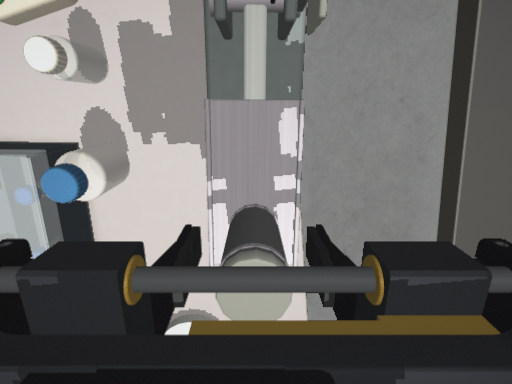

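```bash
python3 -c "
from h import *
for f in ('w6','w7'):
    c=pickle.load(open('pics/%s.pkl'%f,'rb'))
    for v in (115,140,170,190):
        print(f,v,np.mean([fromdepth(c,u,w) for u in range(235,275,4) for w in range(v-4,v+5,2)],0).round(4))
    print('cap',[fromdepth(c,u,305).round(4) for u in (245,255,265)])
"
```

```text
w6 115 [0.6534 0.0855 0.0653]
w6 140 [0.6517 0.0699 0.0653]
w6 170 [0.6496 0.0501 0.0654]
w6 190 [0.6481 0.0362 0.0653]
cap [array([0.6414, 0.0068, 0.145 ]), array([0.6459, 0.0064, 0.145 ]), array([0.6504, 0.0061, 0.1453])]
w7 115 [0.6533 0.0852 0.0772]
w7 140 [0.6517 0.0699 0.0709]
w7 170 [0.6497 0.0511 0.0724]
w7 190 [0.6483 0.0381 0.0733]
cap [array([0.6426, 0.015 , 0.1553]), array([0.6467, 0.0145, 0.1552]), array([0.6507, 0.014 , 0.1551])]
```

```bash
python3 -c "
from h import *
c=pickle.load(open('pics/w7.pkl','rb'))
for v in range(200,264,4):
    print(v,fromdepth(c,254,v).round(4))
for v in range(290,320,4):
    print(v,fromdepth(c,254,v).round(4))
d_to(.6465,.014,.0985)
"
```

```text
200 [0.6482 0.0314 0.0737]
204 [0.6481 0.03   0.0777]
208 [0.6481 0.0304 0.086 ]
212 [0.6481 0.0306 0.0935]
216 [0.6482 0.0314 0.1016]
220 [0.6482 0.0321 0.109 ]
224 [0.6482 0.0321 0.1144]
228 [0.6482 0.0325 0.1203]
232 [0.6483 0.0329 0.1257]
236 [0.6483 0.0333 0.1309]
240 [0.6484 0.034  0.1364]
244 [0.6484 0.0349 0.142 ]
248 [0.6483 0.0339 0.1435]
252 [0.6484 0.0344 0.1478]
256 [0.6484 0.0347 0.1516]
260 [0.6483 0.0339 0.1532]
290 [0.6488 0.0391 0.1793]
294 [0.6467 0.0184 0.1533]
298 [0.6466 0.0177 0.155 ]
302 [0.6463 0.0154 0.1545]
306 [0.6462 0.0144 0.1556]
310 [0.646  0.0119 0.155 ]
314 [0.6458 0.0108 0.1559]
318 [0.6456 0.0085 0.1556]
t 20.225 pos [0.647  0.0118 0.0895] F [ 1.13  0.6  -0.04] w 0.0652
units [ 0.054 -0.017 -0.224] turn [ 0.     -0.      0.0001]
```

```bash
python3 -m inch '[[0.05,0,-0.12,0,-0.0167,0],[0.045,0,-0.105,0,-0.0167,0],[0,0,0,0,0,0]]'; python3 -m inch '[[0,0,0,0,0,0],[0,0,0,0,0,0],[0,0,0,0,0,0],[0,0,0,0,0,0],[0,0,0,0,0,0]]' -1 12; python3 -m inch '[[0,0,0,0,0,0],[0,0,0,0,0,0]]'
```

```text
time: 20.6
ee_pos: [0.6478, 0.0178, 0.0987]
eef_rot: [0.742, 0.669, -0.026, 0.024]
ft_force: [-0.4, 0.3, -0.3]
width: 0.0652
time: 21.22
ee_pos: [0.6474, 0.0156, 0.0984]
eef_rot: [0.743, 0.668, -0.026, 0.023]
ft_force: [0.2, -1.3, -0.0]
width: 0.0306
time: 21.48
ee_pos: [0.6474, 0.0157, 0.0984]
eef_rot: [0.743, 0.668, -0.026, 0.023]
ft_force: [-0.1, -0.6, -0.9]
width: 0.031
```

```bash
python3 -m inch '[[0.1,0,0,0,0,0],[0.1,0,0,0,0,0],[0,0,-0.5,0,0,0],[0,0,-0.7,0,0,0],[0,0,-0.7,0,0.0167,0]]'; python3 -m inch '[[0,0,-0.3,0,0.0167,0],[0,0,0,0,0,0]]'; python3 -c "
from h import *
d_to(.6245,-.261,.17)
c,s=shot('wrist','w8');save('w8',c['img'])
c,s=shot('scene','s8');save('s8',c['img'],(200,60,350,200),5)"
```

```text
time: 22.1
ee_pos: [0.649, 0.03, 0.1758]
eef_rot: [0.743, 0.669, -0.012, 0.012]
ft_force: [-0.0, -0.6, -1.5]
width: 0.0308
time: 22.35
ee_pos: [0.6491, 0.028, 0.1869]
eef_rot: [0.744, 0.668, 0.001, 0.0]
ft_force: [0.3, -0.2, -0.5]
width: 0.0308
t 22.35 pos [0.6491 0.028  0.1869] F [ 0.3  -0.18 -0.5 ] w 0.0308
units [-7.25   0.167  0.416] turn [ 0.0008 -0.0004 -0.0008]
```

View pics/w8.png

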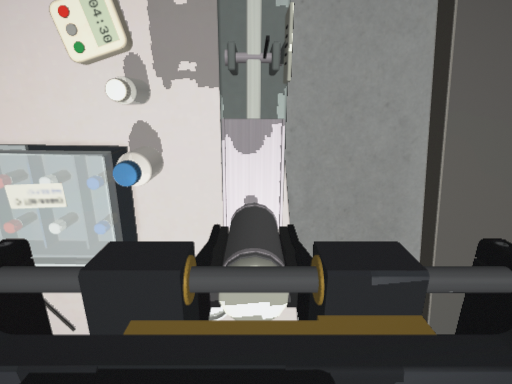

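View pics/s8.png

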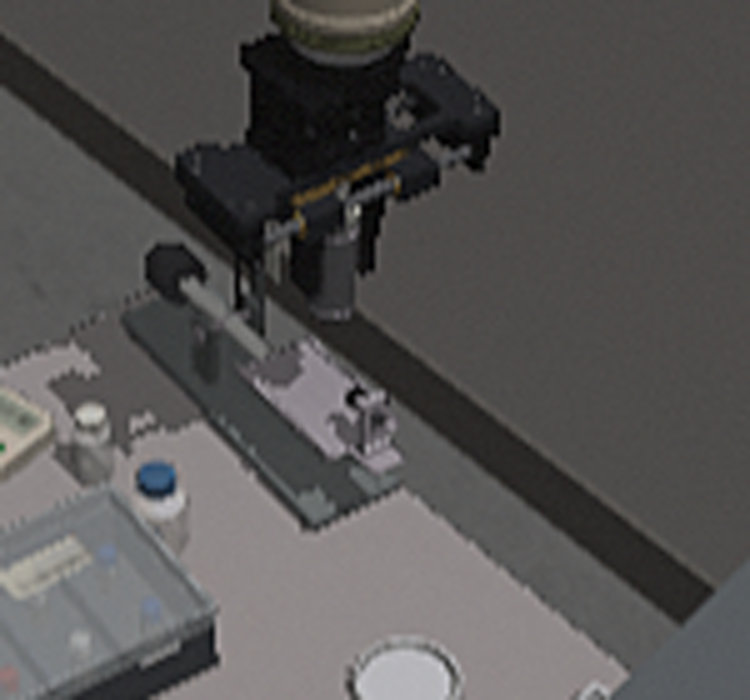

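```bash
python3 -m inch '[[-0.9,0.02,0.1,0,0,0],[-0.9,0.02,0.1,0,0,0],[-0.9,0.02,0.1,0,0,0],[-0.9,0.02,0.1,0,0,0],[-0.7,0.02,0,0,0,0]]'; python3 -m inch '[[0,0,0,0,0,0]]'; python3 -c "
from h import *
d_to(.6245,-.258,.17)
c,s=shot('top','t8');save('t8',c['img'],(240,110,400,260),5)
c,s=shot('scene','s9');save('s9',c['img'],(240,110,400,260),5)"
```

```text
time: 23.08
ee_pos: [0.6336, -0.1432, 0.168]
eef_rot: [0.744, 0.668, -0.001, -0.001]
ft_force: [0.2, 0.8, -0.2]
width: 0.0308
time: 23.2
ee_pos: [0.6333, -0.1448, 0.1686]
eef_rot: [0.745, 0.667, -0.001, -0.0]
ft_force: [0.4, -0.4, -0.7]
width: 0.0309
t 23.2 pos [ 0.6333 -0.1448  0.1686] F [ 0.37 -0.35 -0.69] w 0.0309
units [-2.836  0.092 -0.031] turn [-0.001   0.0008 -0.0017]
```

View pics/t8.png

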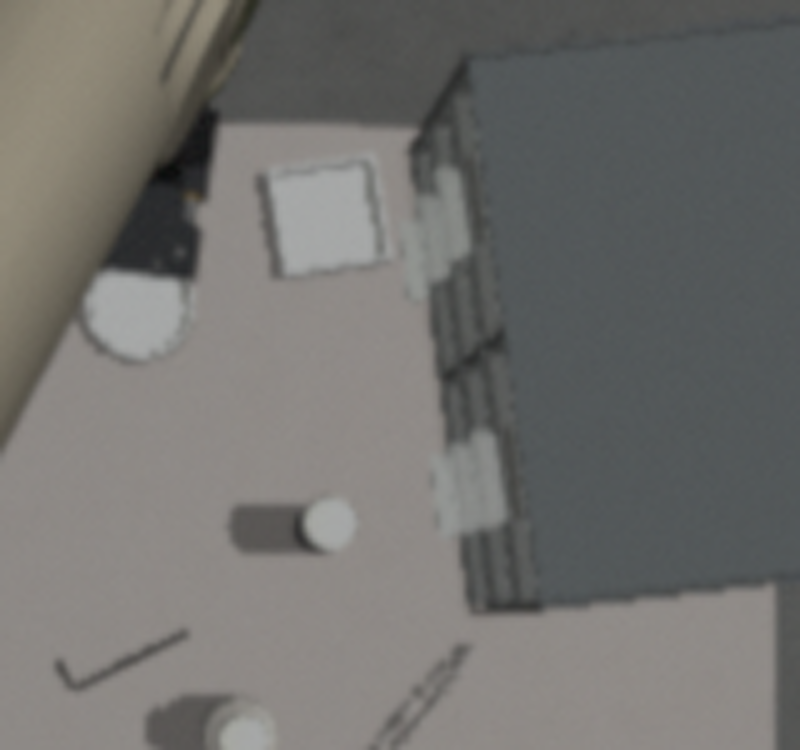

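View pics/s9.png

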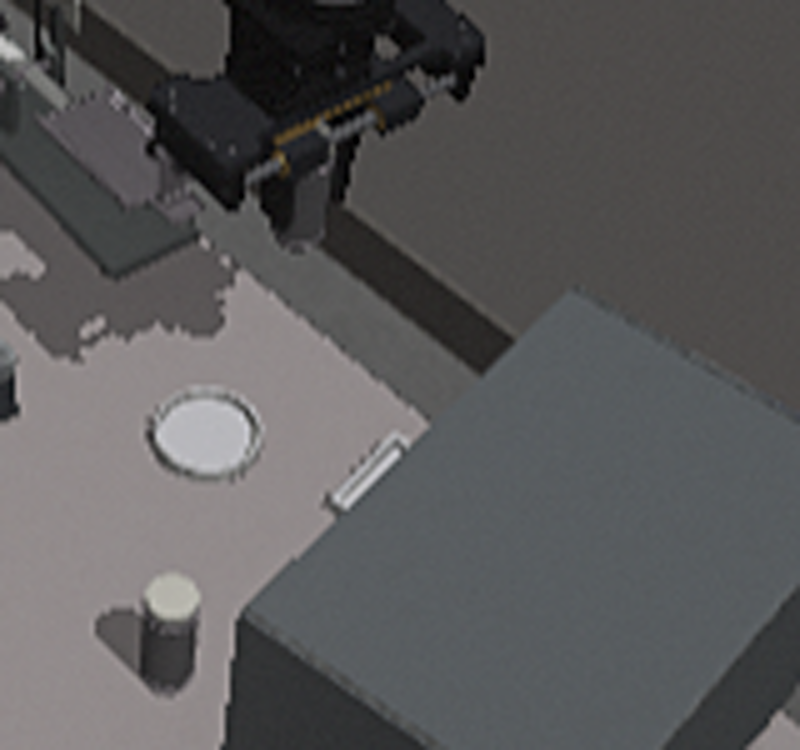

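```bash
python3 -c "
from h import *
c=pickle.load(open('pics/t8.pkl','rb'))
vv,uu=np.mgrid[115:260,310:345]
Q=np.array([fromdepth(c,u,v) for u,v in zip(uu.ravel(),vv.ravel())])
for x in np.arange(.4,.76,.02):
    m=(abs(Q[:,0]-x)<.01)&(Q[:,2]>.05)
    if m.any():
        i=np.argsort(-Q[m][:,1])[:3];print(round(x,2),Q[m][i].round(3).tolist())
print(onz(c,305.3,153.8,.006))
"
```

```text
0.4 [[0.409, -0.351, 0.072], [0.408, -0.352, 0.186], [0.404, -0.352, 0.144]]
0.42 [[0.427, -0.273, 0.083], [0.421, -0.273, 0.08], [0.424, -0.273, 0.078]]
0.44 [[0.43, -0.273, 0.081], [0.433, -0.273, 0.076], [0.449, -0.332, 0.079]]
0.46 [[0.466, -0.329, 0.158], [0.455, -0.33, 0.155], [0.469, -0.33, 0.155]]
0.48 [[0.473, -0.328, 0.083], [0.47, -0.329, 0.079], [0.472, -0.33, 0.156]]
0.5 [[0.508, -0.337, 0.216], [0.51, -0.337, 0.143], [0.508, -0.337, 0.158]]
0.52 [[0.53, -0.334, 0.143], [0.527, -0.335, 0.141], [0.53, -0.335, 0.213]]
0.54 [[0.549, -0.332, 0.074], [0.549, -0.332, 0.107], [0.547, -0.332, 0.155]]
0.56 [[0.57, -0.315, 0.154], [0.569, -0.318, 0.157], [0.57, -0.329, 0.107]]
0.58 [[0.588, -0.311, 0.088], [0.586, -0.312, 0.085], [0.583, -0.312, 0.082]]
0.6 [[0.603, -0.309, 0.158], [0.609, -0.309, 0.156], [0.606, -0.309, 0.155]]
0.62 [[0.618, -0.308, 0.088], [0.615, -0.308, 0.088], [0.622, -0.309, 0.085]]
0.64 [[0.649, -0.318, 0.099], [0.647, -0.318, 0.214], [0.649, -0.318, 0.061]]
0.66 [[0.669, -0.314, 0.103], [0.667, -0.314, 0.12], [0.669, -0.315, 0.136]]
0.68 [[0.671, -0.314, 0.085], [0.671, -0.314, 0.171], [0.671, -0.314, 0.062]]
[ 0.62265314 -0.26404549  0.006     ]
```

```bash
python3 -m inch '[[0,0,0,0,0,-0.0585],[0,0,0,0,0,-0.0585],[0,0,0,0,0,0]]'; python3 -c "
from h import *
import h; h.YAW0=np.deg2rad(97.9)
d_to(.6235,-.257,.17)"
```

```text
time: 23.68
ee_pos: [0.6348, -0.1404, 0.1693]
eef_rot: [0.656, 0.755, 0.0, -0.0]
ft_force: [-0.7, -0.6, -0.7]
width: 0.0311
t 23.675 pos [ 0.6348 -0.1404  0.1693] F [-0.66 -0.62 -0.74] w 0.0311
units [-2.846 -0.687 -0.021] turn [-0.0002 -0.0004  0.0011]
```

```bash
python3 -m inch '[[-0.8,-0.2,0,0,0,0],[-0.8,-0.2,0,0,0,0],[-0.8,-0.2,0.3,0,0,0],[-0.45,-0.087,0.5,0,0,0]]'; python3 -m inch '[[0,0,0.7,0,0,0],[0,0,0.7,0,0,0],[0,0,0.5,0,0,0],[0,0,0.2,0,0,0],[0,0,0,0,0,0]]'; python3 -c "
from h import *
import h; h.YAW0=np.deg2rad(97.9)
d_to(.6235,-.257,.031)
c,s=shot('top','t9');save('t9',c['img'],(240,110,400,260),5)
c,s=shot('wrist','w9');save('w9',c['img'])"
```

```text
time: 24.18
ee_pos: [0.6232, -0.2602, 0.1377]
eef_rot: [0.658, 0.753, 0.0, 0.001]
ft_force: [-0.1, -0.0, -1.2]
width: 0.0313
time: 24.8
ee_pos: [0.6232, -0.2587, 0.0537]
eef_rot: [0.657, 0.754, -0.0, -0.0]
ft_force: [-0.3, 0.5, 0.1]
width: 0.0314
t 24.8 pos [ 0.6232 -0.2587  0.0537] F [-0.26  0.52  0.05] w 0.0314
units [0.04  0.013 0.568] turn [-0.0001 -0.      0.0003]
```

View pics/w9.png

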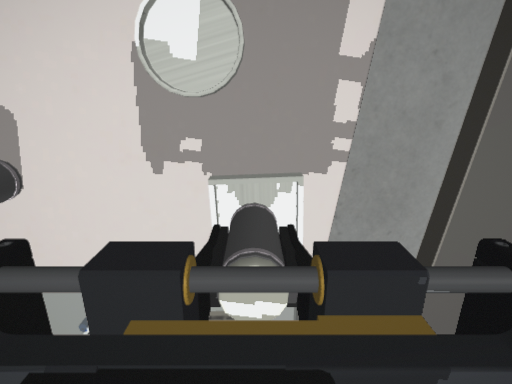

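View pics/t9.png

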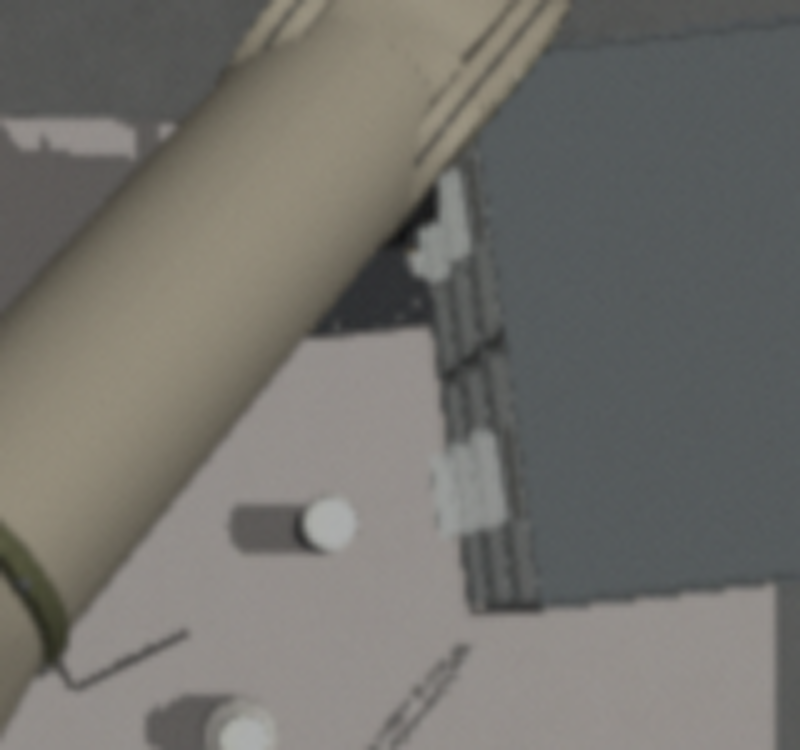

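```bash
python3 -c "
from h import *
c=pickle.load(open('pics/w9.pkl','rb'))
a=onz(c,209,180,.012);b=onz(c,303,177,.012);print(a,b,np.linalg.norm(a-b))
m=(a+b)/2;t=(b-a)/np.linalg.norm(b-a);n=np.array([t[1],-t[0],0]);print('centre',m+.035*n)
"
```

```text
[ 0.58616741 -0.23747947  0.012     ] [ 0.65441045 -0.22569284  0.012     ] 0.06925342188845292
centre [ 0.62624577 -0.26607552  0.012     ]
```

```bash
python3 -m inch '[[-0.03,0.02,0.25,0,0,0],[-0.02,0.02,0.2,0,0,0],[0,0,0.05,0,0,0],[0,0,0,0,0,0]]'; python3 -m inch '[[0,0,0.03,0,0,0],[0,0,0,0,0,0]]';python3 -m inch '[[0,0,0.03,0,0,0],[0,0,0,0,0,0]]';
```

```text
time: 25.4
ee_pos: [0.6249, -0.2606, 0.0334]
eef_rot: [0.656, 0.754, -0.0, -0.0]
ft_force: [-0.6, 0.2, -0.4]
width: 0.0311
time: 25.65
ee_pos: [0.625, -0.2606, 0.0326]
eef_rot: [0.656, 0.754, 0.0, 0.0]
ft_force: [0.9, 1.1, -0.8]
width: 0.0307
time: 25.9
ee_pos: [0.625, -0.2605, 0.0312]
eef_rot: [0.656, 0.754, 0.0, -0.0]
ft_force: [-0.1, -0.7, -0.5]
width: 0.031
```

```bash
python3 -m inch '[[0,0,0.02,0,0,0],[0,0,0,0,0,0]]'|grep -E "pos|for";python3 -m inch '[[0,0,0.02,0,0,0],[0,0,0,0,0,0]]'|grep -E "pos|for";python3 -m inch '[[0,0,0,0,0,0]]'|grep -E "pos|for"
```

```text
ee_pos: [0.625, -0.2606, 0.0304]
ft_force: [0.9, 0.6, -0.6]
ee_pos: [0.625, -0.2605, 0.0296]
ft_force: [0.2, 0.1, -1.2]
ee_pos: [0.625, -0.2606, 0.0297]
ft_force: [0.5, -0.4, -1.3]
```

```bash
python3 -m inch '[[0,0,0.02,0,0,0],[0,0,0,0,0,0]]'|grep -E "pos|for";python3 -m inch '[[0,0,0.02,0,0,0],[0,0,0,0,0,0]]'|grep -E "pos|for";python3 -m inch '[[0,0,0.02,0,0,0],[0,0,0,0,0,0]]'|grep -E "pos|for"
```

```text
ee_pos: [0.6251, -0.2606, 0.029]
ft_force: [0.1, -0.1, -0.6]
ee_pos: [0.6251, -0.2607, 0.0289]
ft_force: [-2.4, 1.0, 8.0]
ee_pos: [0.6252, -0.2608, 0.0287]
ft_force: [-4.6, 2.1, 11.9]
```

```bash
python3 -m inch '[[0,0,-0.035,0,0,0],[0,0,0,0,0,0]]'|grep -E "pos|for"; python3 -m inch '[[0,0,0,0,0,0],[0,0,0,0,0,0],[0,0,0,0,0,0],[0,0,0,0,0,0]]' 0.5; python3 -m inch '[[0,0,-0.2,0,0,0],[0,0,-0.6,0,0,0],[0,0,-1,0,0,0],[0,0,-1,0,0,0],[0.3,0,-0.4,0,0,0]]' 1; python3 -c "
from h import *
d_to(.427,-.262,.16)
c,s=shot('wrist','w10');save('w10',c['img'])"
```

```text
ee_pos: [0.6251, -0.2606, 0.0288]
ft_force: [-0.4, 0.0, 3.3]
time: 28.02
ee_pos: [0.625, -0.2606, 0.0286]
eef_rot: [0.656, 0.754, -0.0, -0.0]
ft_force: [-0.3, -0.8, 0.7]
width: 0.0614
time: 28.65
ee_pos: [0.6238, -0.2501, 0.1598]
eef_rot: [0.657, 0.754, 0.001, 0.002]
ft_force: [0.4, -0.7, -0.1]
width: 0.0867
t 28.65 pos [ 0.6238 -0.2501  0.1598] F [ 0.38 -0.66 -0.13] w 0.0867
units [ 0.378 -4.914 -0.022] turn [0.0017 0.0008 0.1162]
```

View pics/w10.png

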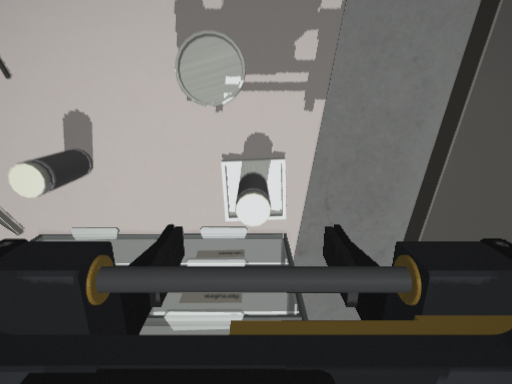

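```bash
python3 -c "
from h import *
import h; h.YAW0=np.deg2rad(97.9)
c=pickle.load(open('pics/w10.pkl','rb'));print(onz(c,253,209,.084))
print(fromdepth(c,253,209))
d_to(.427,-.262,.16)"; python3 -m inch '[[0.08,-0.9,0,0,0,0],[0.08,-0.9,0,0,0,0],[0.08,-0.9,0,0,0,0],[0.07,-0.9,0,0,0,0],[0.07,-0.9,0,0,0,0]]'; python3 -m inch '[[0,-0.4,0,0,0,0],[0,0,0,0,0,0]]'; python3 -c "
from h import *
import h; h.YAW0=np.deg2rad(97.9)
d_to(.427,-.262,.027)
c,s=shot('wrist','w11');save('w11',c['img'])
g=cv2.cvtColor(c['img'],cv2.COLOR_RGB2GRAY);m=np.zeros_like(g);m[160:235,215:290]=(g>185)[160:235,215:290]
cn=max(cv2.findContours(m,0,1)[0],key=cv2.contourArea);(u,v),r=cv2.minEnclosingCircle(cn);print(u,v,r,onz(c,u,v,.08))"
```

```text
[ 0.62362456 -0.25953296  0.084     ]
[ 0.62357227 -0.25916931  0.08496401]
t 28.7 pos [ 0.6246 -0.2474  0.1605] F [1.41 0.4  1.53] w 0.087
units [ 0.326 -4.944 -0.009] turn [0.002  0.0003 0.0008]
time: 29.32
ee_pos: [0.4415, -0.2577, 0.1556]
eef_rot: [0.656, 0.755, -0.0, -0.001]
ft_force: [0.1, -0.0, 1.2]
width: 0.0871
time: 29.58
ee_pos: [0.4264, -0.26, 0.1561]
eef_rot: [0.656, 0.754, 0.001, -0.001]
ft_force: [0.7, -0.3, 0.4]
width: 0.087
t 29.575 pos [ 0.4264 -0.26    0.1561] F [ 0.66 -0.32  0.45] w 0.087
units [-0.056  0.007  3.228] turn [ 0.0001 -0.0008  0.0004]
254.54818725585938 201.80120849609375 16.979263305664062 [ 0.42640269 -0.26241036  0.08      ]
```

View pics/w11.png

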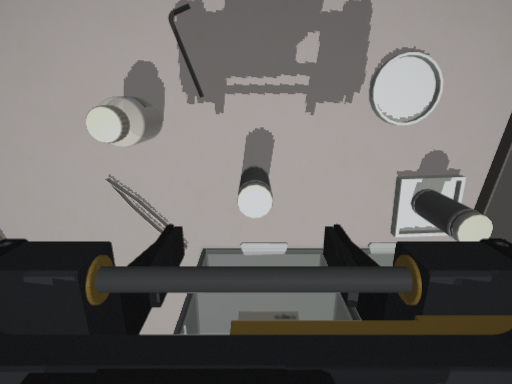

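Cartridge 2's cap is at pixel (255,202), which puts it at (0.4264, -0.2624). That agrees with the earlier views. Next I descend and grip it.

```bash
python3 -m inch '[[-0.05,0,0.7,0,0,0],[0,0,0.9,0,0,0],[0,0,0.9,0,0,0],[0,0,0.72,0,0,0]]'; python3 -m inch '[[0,0,0,0,0,0],[0,0,0,0,0,0],[0,0,0,0,0,0],[0,0,0,0,0,0],[0,0,0,0,0,0]]' -1 15;python3 -m inch '[[0,0,0,0,0,0],[0,0,0,0,0,0],[0,0,0,0,0,0]]'; python3 -m inch '[[0,0,-0.6,0,0,0],[0,0,-1,0,0,0],[0,0,-1,0,0,0],[0,0,-0.3,0,0,0],[0,0,0,0,0,0]]'; python3 -m inch '[[0,0,0,0,0,0]]'; python3 -c "
from h import *
import h; h.YAW0=np.deg2rad(97.9)
d_to(.5643,-.144,.13)
c,s=shot('wrist','w12');save('w12',c['img'])"
```

```text
time: 30.12
ee_pos: [0.4278, -0.2621, 0.0258]
eef_rot: [0.656, 0.755, -0.001, -0.001]
ft_force: [0.1, -0.1, 0.7]
width: 0.0871
time: 30.75
ee_pos: [0.4277, -0.2627, 0.0283]
eef_rot: [0.656, 0.754, 0.0, 0.0]
ft_force: [0.9, 0.8, -0.9]
width: 0.0449
time: 31.12
ee_pos: [0.4276, -0.2627, 0.028]
eef_rot: [0.656, 0.754, 0.0, 0.0]
ft_force: [0.7, 0.7, 2.1]
width: 0.032
time: 31.75
ee_pos: [0.4275, -0.2624, 0.1437]
eef_rot: [0.656, 0.755, 0.0, 0.0]
ft_force: [-0.2, 0.2, -2.5]
width: 0.0319
time: 31.88
ee_pos: [0.4267, -0.2622, 0.1425]
eef_rot: [0.656, 0.755, -0.0, -0.001]
ft_force: [0.7, 0.8, -3.5]
width: 0.0319
t 31.875 pos [ 0.4267 -0.2622  0.1425] F [ 0.66  0.78 -3.55] w 0.0319
units [2.449 3.818 0.307] turn [-0.0009 -0.0005  0.0006]
```

View pics/w12.png

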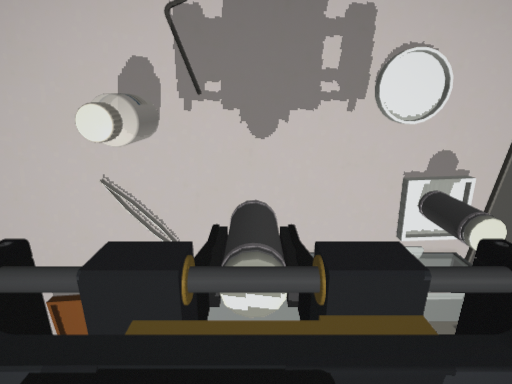

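```bash
python3 -m inch '[[0.49,0.76,0,0,0,0],[0.49,0.76,0,0,0,0],[0.49,0.76,0,0,0,0],[0.49,0.76,0,0,0,0],[0.49,0.76,0,0,0,0]]'; python3 -m inch '[[0,0,0.3,0,0,0],[0,0,0.6,0,0,0],[0,0,0.6,0,0,0],[0,0,0.5,0,0,0],[0,0,0,0,0,0]]'; python3 -c "
from h import *
import h; h.YAW0=np.deg2rad(97.9)
d_to(.5643,-.144,.032)
c,s=shot('wrist','w13');save('w13',c['img'])"
```

```text
time: 32.55
ee_pos: [0.5646, -0.1438, 0.1424]
eef_rot: [0.656, 0.754, -0.001, -0.001]
ft_force: [0.4, -0.5, -1.4]
width: 0.032
time: 33.17
ee_pos: [0.5628, -0.1448, 0.062]
eef_rot: [0.657, 0.754, -0.001, -0.001]
ft_force: [0.3, 0.0, -1.7]
width: 0.0318
t 33.175 pos [ 0.5628 -0.1448  0.062 ] F [ 0.31  0.02 -1.68] w 0.0318
units [0.015 0.043 0.75 ] turn [-0.0017 -0.0002  0.0001]
```

View pics/w13.png

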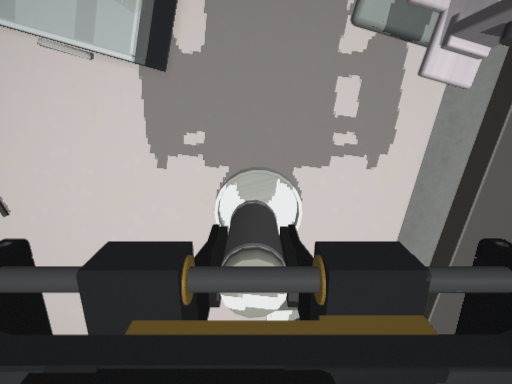

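Cartridge 2 is over the round dish, whose rim circle is centred near u=259. I'll lower it.

```bash
python3 -m inch '[[0.01,0.04,0.3,0,0,0],[0,0,0.25,0,0,0],[0,0,0.1,0,0,0],[0,0,0,0,0,0]]'|grep -E "pos|for"; python3 -m inch '[[0,0,0.03,0,0,0],[0,0,0,0,0,0]]'|grep -E "pos|for";python3 -m inch '[[0,0,0.02,0,0,0],[0,0,0,0,0,0]]'|grep -E "pos|for";
```

```text
ee_pos: [0.5657, -0.144, 0.0376]
ft_force: [-0.9, 0.7, -1.9]
ee_pos: [0.566, -0.144, 0.0369]
ft_force: [-0.6, 0.8, -1.6]
ee_pos: [0.5659, -0.144, 0.0359]
ft_force: [0.7, -0.4, -2.7]
```

```bash
python3 -m inch '[[0,0,0.03,0,0,0],[0,0,0.03,0,0,0],[0,0,0,0,0,0]]'|grep -E "pos|for"; python3 -m inch '[[0,0,0.02,0,0,0],[0,0,0,0,0,0]]'|grep -E "pos|for";python3 -m inch '[[0,0,0.02,0,0,0],[0,0,0,0,0,0]]'|grep -E "pos|for";
```

```text
ee_pos: [0.5658, -0.144, 0.0334]
ft_force: [-0.6, -0.1, -1.7]
ee_pos: [0.5659, -0.144, 0.0326]
ft_force: [-0.3, -0.0, -1.4]
ee_pos: [0.566, -0.144, 0.0321]
ft_force: [-0.7, 0.3, 0.5]
```

```bash
python3 -m inch '[[0,0,0,0,0,0],[0,0,0,0,0,0],[0,0,0,0,0,0],[0,0,0,0,0,0],[0,0,0,0,0,0]]' 0.5; python3 -m inch '[[0,0,-0.2,0,0,0],[0,0,-0.6,0,0,0],[0,0,-1,0,0,0],[0,0,-1,0,0,0],[0,0,-0.4,0,0,0]]' 1; python3 -m inch '[[0,-0.8,0,0,0,0],[0,-0.8,0,0,0,0],[0,-0.8,0,0,0,0],[0,0,0,0,0,0]]'; python3 -c "
from h import *
c,s=shot('scene','s20');save('s20',c['img'],(120,90,340,270),3.6)
c,s=shot('top','t20');save('t20',c['img'],(130,100,350,280),3.6)
c,s=shot('wrist','w20');save('w20',c['img']);print(s['time'],s['ee_pos'],s['ft_force'])"
```

```text
time: 35.72
ee_pos: [0.5659, -0.144, 0.0319]
eef_rot: [0.656, 0.754, 0.0, -0.0]
ft_force: [0.0, 0.4, 0.3]
width: 0.0643
time: 36.35
ee_pos: [0.5668, -0.1445, 0.1626]
eef_rot: [0.656, 0.754, 0.001, 0.001]
ft_force: [0.1, -0.2, -0.1]
width: 0.0867
time: 36.85
ee_pos: [0.469, -0.1576, 0.1597]
eef_rot: [0.657, 0.754, 0.001, -0.001]
ft_force: [0.7, 1.3, 0.1]
width: 0.0869
36.95 [ 0.47114872 -0.15687043  0.16001815] [0.56796103 0.28245396 0.825666  ]
```

View pics/s20.png

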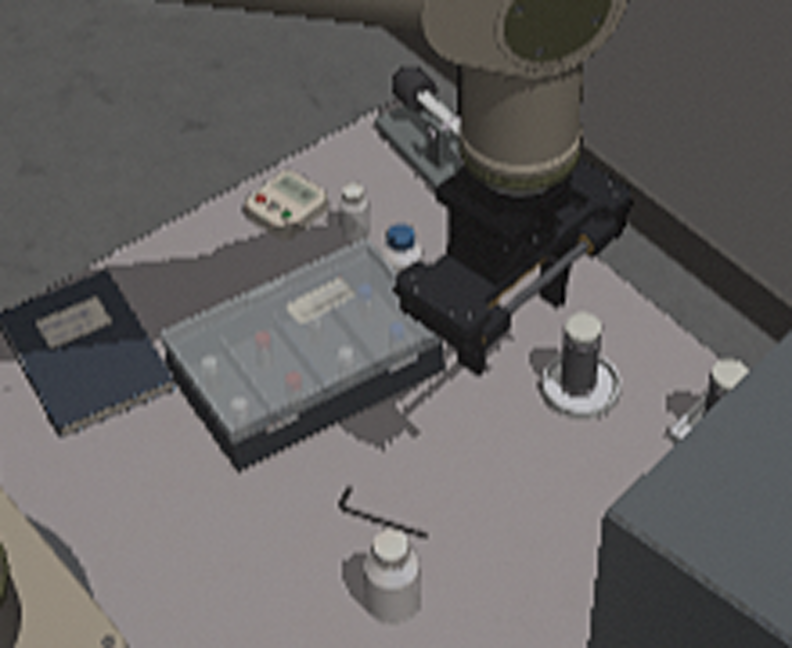

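View pics/t20.png

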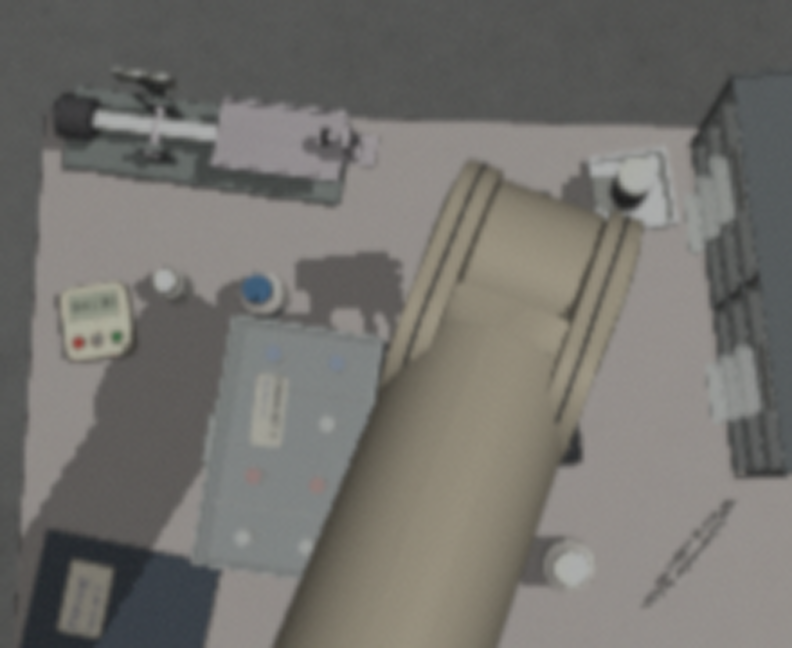

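View pics/w20.png

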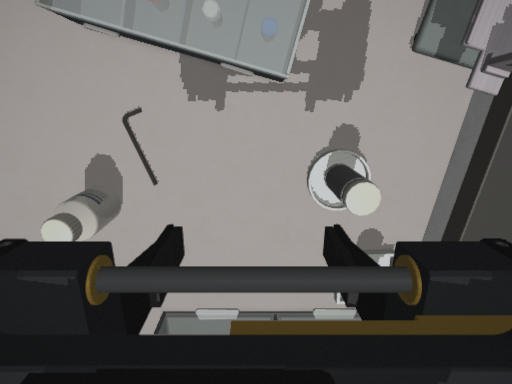

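```bash
python3 -m inch '[[0,0,0,0,0,0],[0,0,0,0,0,0]]'; python3 -c "
from bench import close_job
print(close_job())"
```

```text
time: 37.25
ee_pos: [0.4711, -0.1573, 0.1598]
eef_rot: [0.656, 0.755, -0.0, 0.0]
ft_force: [-1.0, -0.3, 0.4]
width: 0.0871
the job is handed in; nothing more can be done
None
```

I weighed cartridge_1 and found it empty, then stood it in the square dish and stood cartridge_2, the full one, in the round dish. I handed the job in at about 37 s; no verdict was reported.

- **Weighing:** I slid cartridge_1 out along the level pan until it pressed the pad at about 3.5 N, eased off, and let go. The beam swung up: the cap rose about 10 mm and the pan took on the upward tilt.
- **Weight check:** The wrist readings agree. There was about 0.5–1 N on lifting cartridge_1 and about 2–3 N on lifting cartridge_2, with around 1 N of noise.
- **Last pictures:** Both cartridges stand upright in their dishes, with cartridge_1 about 5 mm off the centre of the square dish. The timer, vial and small bottle look unmoved, and the gripper is clear of everything.
- **Pressure on the dish:** Setting cartridge_1 down pushed the square dish briefly to about 12 N before I backed off.
- **Pad position:** Touch put the pad about 4–5 mm farther out than the pictures suggested.
- **Other limits:** No force or tilt limit seemed close in what I read, but force was only read at the end of each move.

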